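Uncover the gauge sorter and sort spacer rods by length

ROBOT

A 7-joint arm with a two-finger parallel gripper is mounted at the origin on the work surface. World frame = base frame: x ahead of the robot, y to its left, z up, the work surface at z = 0. Lengths are in m, angles in rad, forces in N, time in s.
With the tool pointing down it reaches from about 0.35 to 0.9 m from the base axis. Payload 19.9 kg.
Tool frame: the origin (TCP) lies at the very end of the fingers, on their centre line; the grasp point (between the pads) lies behind it (robot.grip_point_offset is the z of the grasp point in the tool frame, in m); z points along the fingers, y is the direction in which the jaws open and shut (so a half turn about z gives the same grasp; the last joint's range is limited). The gripper opens to 94 mm and grips with 3 to 60 N. Pads are 16 mm wide; open, the fingers measure 119 mm over their backs; the gripper's body (75 mm by 177 mm) begins 78 mm behind the grasp point.
Start: joints at [-1.175, 0.417, -0.01, 1.614, 0.005, 1.111, -0.053], TCP at [0.264, 0.566, 0.205] pointing down, gripper open.
Joint ranges: [-2.81, 2.81], [-0.39, 2.02], [-1.27, 1.25], [0.06, 2.57], [-1.19, 4.33], [0.19, 2], [-2.82, 2.82]. Speed limits (rad/s): [1.89, 1.89, 2.39, 2.39, 3.01, 3.01, 3.01].

INTERFACE

Orientations are given as a unit quaternion [x, y, z, w].
In Python, from cell import robot, imaging gives the robot as it stands.
- The arm moves only by the shell command python3 -m handwheel 'ROWS' [FORCE]. ROWS is JSON, a list of rows, each a list of 5 numbers: the closure, from -1 (fully open) to 1 (shut), then the shift along the tool's x, y, z in mm, then the turn about the tool's z in degrees. A call has 1 to 10 rows; each row is the pose to reach, as a shift and turn from the pose commanded when the call began, along the tool's axes at that moment; what a row does not reach only later rows make up. A row lasts 1/8 s, in which the tool goes at most 62.5 mm and 10.7 degrees, less where a joint would pass 70% of its speed; a pose out of reach is approached as far as the arm can. A call with a gripper value outside its range is refused whole. The fingers move at their own pace and stop on an object; FORCE is the grip in N (left out, the last holds). Time passes only in rows, so rows that repeat a pose let the fingers close. It gives the time, the measured TCP pose, the force and the opening at its end, in the units of the state.
- robot.read_state(): the state, without advancing time (a new reading comes with each control period).
- imaging.read_camera(name): name is "side" or "top" or "wrist"; returns a dict with "img" (400x640x3 uint8, red, green, blue), "fx", "fy", "cx", "cy" (pixels), "distortion" ([k1, k2, p1, p2, k3] as OpenCV has them; the pictures are not rectified), "R" (3x3) and "t" (3): a world point X has camera coordinates R X + t; the wrist camera has in their place "hand_eye" (4x4, takes a point from camera to tool coordinates, whose origin is the TCP and whose axes are the flange's). Camera axes: x right, y down, z forward; pixel columns grow to the right and rows downward; lengths in m; the calibration is good to about 2 mm. A picture is of the moment at which its call begins: read the wrist's pose just before it. There is no depth.
- robot.sign_off(): hands the job in, once; it reports no verdict.
The state is a dict: "t": time; "q": joint angles; "joint_vel": joint speeds; "tau": joint torques, N m; "position": TCP position; "tool_rot": TCP orientation; "wrist_force": force on the tool from outside, world axes, zero at the start; "torque": the same for the moment, N m; "finger_gap": finger opening in m.
Only numpy, scipy, OpenCV 4.12 (cv2) and the standard library are available. Lean on these libraries where they do the work, as an engineer would, in place of code of your own. Each camera call takes 0.05 s, during which the arm holds its last target.

TASK

Lift the cover plate straight up off the sorter's two locating pins without tilting it, and set it down gently, flat, centred and square on the empty rubber mat. Then sort all the loose square spacer rods by length with the sorter's two gauge slots: a rod that goes down into the short slot belongs in the short compartment, a longer one in the long compartment, each lying fully inside below the rim. Leave the screwdriver, terminal strip and carton where they are.

Things in the scene. Friction and masses are not known exactly. Their poses are not given: they have to be found in the camera images.
- sorter: Gauge sorter, bolted down: grey and aluminium block 143 (x) x 208 (y) x 48 mm high, origin under its centre. Two open compartments side by side along y, centred at y = -36 and +36 mm, each 66 mm wide and 42 mm deep: -y the short one, 88 mm long along x; +y the long one, 123 mm long along x. Their mouths are the gauge slots.
- pin_top (a point): top centre of the locating pin at the sorter's y = +87 mm, x = 0; its twin stands at y = -87 mm. Steel pins, 10 mm diameter, rising 32 mm above the sorter's top (80 mm above the bench)
- short_slot (a point): centre of the mouth of the short compartment (88 x 66 mm), at the height of the sorter's top, axes as the sorter's. At both x ends lie broad ledges, so that a long rod stays lying across them on top while a short one goes down
- long_slot (a point): centre of the mouth of the long compartment (123 x 66 mm), at the height of the sorter's top, axes as the sorter's
- cover: Steel cover plate 146 (x) x 208 (y) x 6 mm, 0.3 to 0.6 kg, lying on the sorter's top over both compartments, with two 13 mm holes at y = +87 and -87 mm over the locating pins. Origin at the centre of its underside, z up. On its middle a black grip rib along x: 70 mm long, 18 mm thick, from 6 to 44 mm above the underside
- cover_grip (a point): middle of the grip rib, 32 mm above the cover plate's underside; take the rib across its thickness (y)
- rest_mat: Empty black rubber mat, fixed, 180 (x) x 235 (y) x 3 mm thick, origin under its centre: where the cover plate is laid
- parts_mat: Cork mat, fixed, 300 (x) x 290 (y) x 3 mm thick, origin under its centre, on which the rods lie at the start
- screwdriver: Orange-handled screwdriver, 200 mm, lying on the bench; a bystander
- terminal_strip: Grey terminal-block strip 45 x 160 x 50 mm on the bench; a bystander
- carton: Small cardboard carton 50 x 90 x 60 mm on the bench; a bystander
- rod_1: Square aluminium spacer rod, 16 x 16 mm in section, either short (80 mm long) or long (115 mm long): which one is not told, look or try it in the gauge slot. Origin at the rod's centre, x along its length, 50 to 90 g. May be absent
- rod_2: Square aluminium spacer rod, 16 x 16 mm in section, either short (80 mm long) or long (115 mm long): which one is not told, look or try it in the gauge slot. Origin at the rod's centre, x along its length, 50 to 90 g. May be absent
- rod_3: Square aluminium spacer rod, 16 x 16 mm in section, either short (80 mm long) or long (115 mm long): which one is not told, look or try it in the gauge slot. Origin at the rod's centre, x along its length, 50 to 90 g. May be absent
- rod_4: Square aluminium spacer rod, 16 x 16 mm in section, either short (80 mm long) or long (115 mm long): which one is not told, look or try it in the gauge slot. Origin at the rod's centre, x along its length, 50 to 90 g. May be absent
- rod_5: Square aluminium spacer rod, 16 x 16 mm in section, either short (80 mm long) or long (115 mm long): which one is not told, look or try it in the gauge slot. Origin at the rod's centre, x along its length, 50 to 90 g. May be absent
- rod_6: Square aluminium spacer rod, 16 x 16 mm in section, either short (80 mm long) or long (115 mm long): which one is not told, look or try it in the gauge slot. Origin at the rod's centre, x along its length, 50 to 90 g. May be absent
There are look-alikes about, which are no part of the job. What is shaped like the rod_4 but blue or purple is not meant.

How it is judged:
By the outcome, as a careful person would: the job done as asked, in the order asked, and still so for the second after the job is handed in, with the robot touching nothing.
Of rod_1, rod_2, rod_3, rod_4, rod_5, rod_6 only 4 to 6 are there at a start; the rules pass over those that are not, and their reading is None.
At some moment in a run one of rod_1, rod_2, rod_3, rod_4, rod_5, rod_6 may be knocked a few centimetres aside while the robot is not near it.
It also fails if it takes over 210 s, if anything falls off the work surface, if the arm or the gripper's body presses on something with over 40 N, if the wrist force passes 120 N, or if a joint passes its speed limit or range.

## Working session

There is one attempt and no reset: what is moved stays moved. The work goes in short steps, Python scripts to look and compute and a shell command to move; the robot and the scene stay as the last step left them, time stands still between calls to the robot, and variables do not carry over. Pictures are saved under pics/ and viewed, and the job is handed in when it is done.

```bash
ls; mkdir -p pics; python3 - <<'E'
from cell import robot, imaging
import cv2
s=robot.read_state(); print({k:s[k] for k in ('t','position','tool_rot','wrist_force','finger_gap')}, robot.grip_point_offset)
for n in ('side','top','wrist'):
    c=imaging.read_camera(n); cv2.imwrite(f'pics/a_{n}.png',c['img'][:,:,::-1])
    print(n,{k:c[k] for k in c if k!='img'})
E
```

```text
pics
{'t': 0.0, 'position': array([0.26425515, 0.56598927, 0.20483356]), 'tool_rot': array([ 2.16671669e-01,  9.76244352e-01, -5.88132626e-04, -8.70402741e-05]), 'wrist_force': array([0.3866403 , 0.23165757, 0.35129134]), 'finger_gap': 0.09371690986058566} -0.0188
side {'fx': 396.74868228096886, 'fy': 396.74868228096886, 'cx': 317.6194295224286, 'cy': 199.0968224736658, 'distortion': array([-0.09392636,  0.        ,  0.        ,  0.        ,  0.        ]), 'R': array([[ 0.89697362, -0.44198724,  0.00925204],
       [-0.24041303, -0.50524613, -0.82881115],
       [ 0.37099851,  0.74119743, -0.55945194]]), 't': array([-0.58663352,  0.16178898,  1.24720635])}
top {'fx': 404.9213496265238, 'fy': 404.9213496265238, 'cx': 315.9970454357524, 'cy': 201.40324270187068, 'distortion': array([0.01273585, 0.        , 0.        , 0.        , 0.        ]), 'R': array([[-0.02398691, -0.99944152,  0.02326526],
       [-0.99700715,  0.02220468, -0.07405194],
       [ 0.07349398, -0.02497191, -0.99698297]]), 't': array([-0.11275008,  0.59770616,  1.18860679])}
wrist {'fx': 277.69114610824676, 'fy': 277.69114610824676, 'cx': 315.33622243868246, 'cy': 198.98789588049058, 'distortion': array([0.01148753, 0.        , 0.        , 0.        , 0.        ]), 'hand_eye': array([[ 7.80559782e-04, -9.59720829e-01, -2.80954305e-01,
         8.21180124e-02],
       [ 9.99999695e-01,  7.45691249e-04,  2.31013087e-04,
         1.89333285e-04],
       [-1.22029049e-05, -2.80954400e-01,  9.59721118e-01,
        -1.78954901e-01],
       [ 0.00000000e+00,  0.00000000e+00,  0.00000000e+00,
         1.00000000e+00]])}
```

View pics/a_top.png

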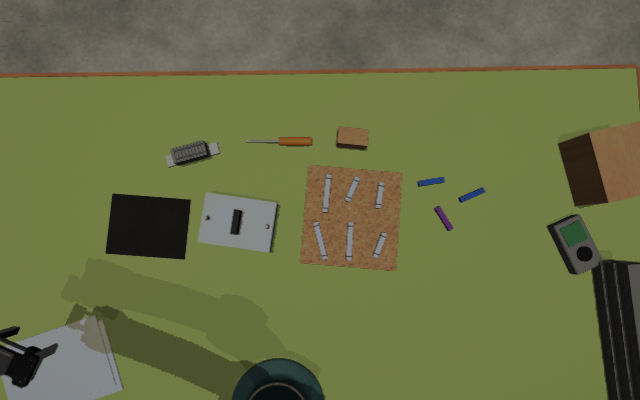

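View pics/a_side.png

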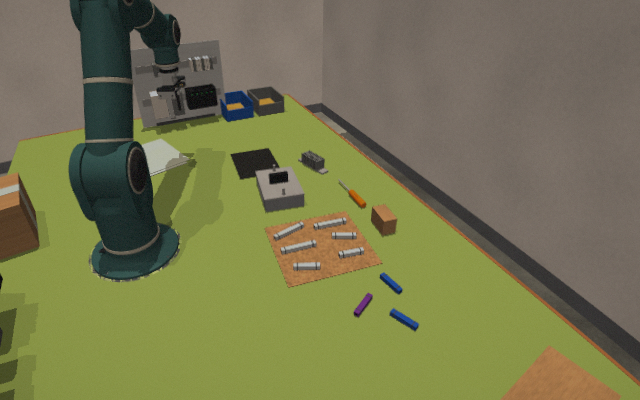

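View pics/a_wrist.png

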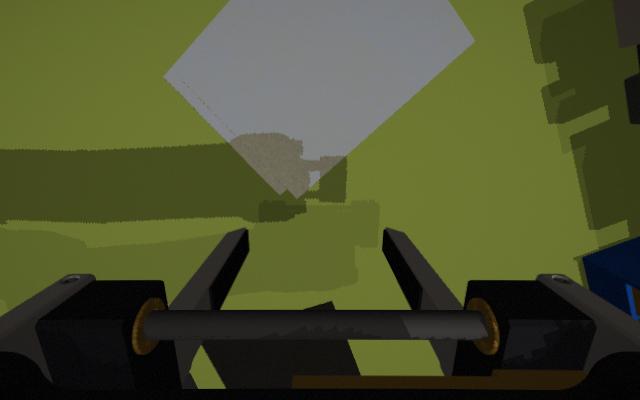

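```bash
cat > h.py <<'E'
from cell import robot, imaging
import cv2, numpy as np
from scipy.spatial.transform import Rotation as Ro
def cam(n):
    s=robot.read_state(); c=imaging.read_camera(n); c['K']=np.array([[c['fx'],0,c['cx']],[0,c['fy'],c['cy']],[0,0,1.]])
    if 'R' not in c:
        T=np.eye(4); T[:3,:3]=Ro.from_quat(s['tool_rot']).as_matrix(); T[:3,3]=s['position']
        W=T@c['hand_eye']; c['R']=W[:3,:3].T; c['t']=-W[:3,:3].T@W[:3,3]
    c['s']=s; return c
def p2w(c,px,z):
    px=np.asarray(px,float).reshape(-1,1,2)
    u=cv2.undistortPoints(px,c['K'],c['distortion']).reshape(-1,2)
    d=np.c_[u,np.ones(len(u))]@c['R']; o=-c['R'].T@c['t']
    return o+d*((z-o[2])/d[:,2])[:,None]
def w2p(c,X):
    return cv2.projectPoints(np.asarray(X,float).reshape(-1,1,3),cv2.Rodrigues(c['R'])[0],c['t'],c['K'],c['distortion'])[0].reshape(-1,2)
def rect(pts):  # world xy points-> center, size, angle of long axis
    (cx,cy),(w,h),a=cv2.minAreaRect((np.asarray(pts)[:,:2]*1000).astype(np.float32))
    if w<h: w,h,a=h,w,a+90
    return np.array([cx,cy]),w,h,(a+90)%180-90
def save(n,img,f=1,roi=None):
    if roi: x0,y0,x1,y1=roi; img=img[y0:y1,x0:x1]
    if f!=1: img=cv2.resize(img,None,fx=f,fy=f,interpolation=cv2.INTER_CUBIC)
    cv2.imwrite(f'pics/{n}.png',img[:,:,::-1])
def st():
    s=robot.read_state(); R=Ro.from_quat(s['tool_rot']).as_matrix()
    return s,R
def go(x,y,z,ydir=None):
    """shift in mm along tool axes + turn (deg) so that jaw axis points along world angle ydir (deg, mod 180)"""
    s,R=st(); d=R.T@(np.array([x,y,z])-s['position'])*1000
    a=None
    if ydir is not None:
        cur=np.degrees(np.arctan2(R[1,1],R[0,1])); a=-((ydir-cur+90)%180-90)  # tool z is down
    print('t',round(s['t'],2),'pos',s['position'].round(4),'q7',s['q'][6].round(2),'F',s['wrist_force'].round(1),'gap',round(s['finger_gap'],4),'shift',d.round(1),'turn',a)
E
python3 - <<'E'
from h import *
c=cam('top'); img=c['img']; hsv=cv2.cvtColor(img,cv2.COLOR_RGB2HSV)
save('b_top',img,4,(95,155,295,285)); save('b_rod',img,5,(290,155,420,275))
m=cv2.inRange(hsv,(0,0,130),(179,60,255)); 
m[:, :190]=0; m[:,420:]=0; m[:160]=0; m[285:]=0
n,l,stt,ce=cv2.connectedComponentsWithStats(m)
for i in range(1,n):
    if stt[i,4]<30: continue
    ys,xs=np.where(l==i); z=0.054 if stt[i,4]>1500 else 0.019
    print(stt[i],ce[i].round(1),rect(p2w(c,np.c_[xs,ys],z)))
m=(img.max(2)<40).astype(np.uint8); m[:,:100]=0;m[:,195:]=0;m[:185]=0;m[265:]=0
ys,xs=np.where(m); print('mat',rect(p2w(c,np.c_[xs,ys],.003)))
s=robot.read_state();print(s['q'],Ro.from_quat(s['tool_rot']).as_matrix().round(3))
E
```

```text
[323 179   8  28 113] [326.4 192.5] (array([ 621.58190918, -158.65678406]), 82.8146743774414, 16.465885162353516, -7.2013397216796875)
[348 181   9  16  67] [352.  188.6] (array([ 630.86877441, -237.07429504]), 50.32311248779297, 13.863441467285156, -24.83495330810547)
[377 187   7  17  73] [379.8 194.8] (array([ 610.44311523, -319.96478271]), 49.927101135253906, 14.020840644836426, -10.790191650390625)
[ 197  192   79   61 3270] [236.2 222. ] (array([538.72064209, 105.76197052]), 206.9751739501953, 145.7370147705078, 80.26249694824219)
[314 226  12  29 123] [319.7 240.1] (array([ 478.7953186 , -135.27584839]), 85.01660919189453, 15.949807167053223, 12.714493751525879)
[347 227   6  29 121] [349.4 241.1] (array([ 474.48397827, -224.66966248]), 84.12893676757812, 14.183259010314941, -5.3135986328125)
[375 237  11  17  76] [379.7 244.9] (array([ 460.48464966, -314.63388062]), 51.071815490722656, 14.371646881103516, -23.161575317382812)
mat (array([533.99157715, 377.1918335 ]), 232.24998474121094, 178.45945739746094, 84.28527069091797)
[-1.17551821  0.41769557 -0.01030046  1.61392058  0.00471372  1.11071705
 -0.0530189 ] [[-0.906  0.423 -0.   ]
 [ 0.423  0.906 -0.001]
 [-0.    -0.001 -1.   ]]
```

```bash
sleep 0
```

```text
(no output)
```

View pics/b_rod.png

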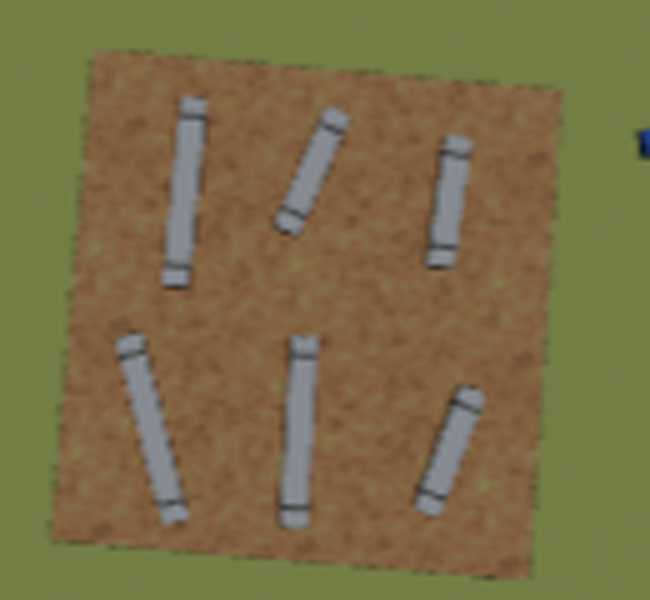

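View pics/b_top.png

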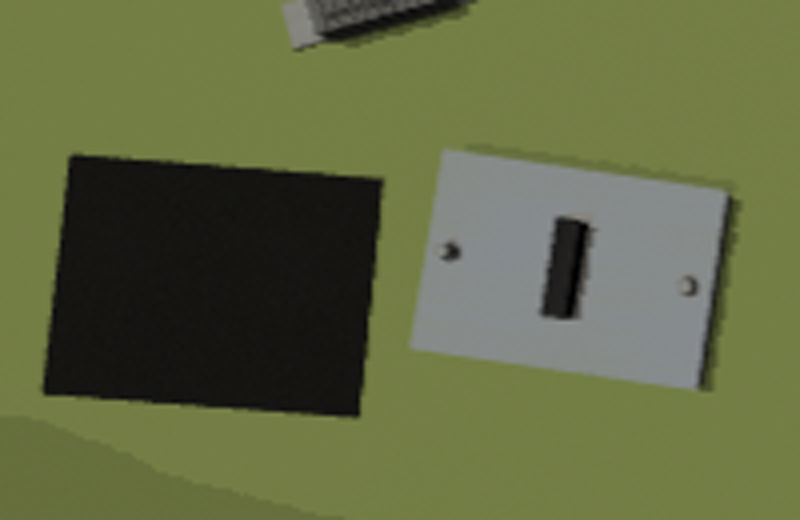

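```bash
python3 - <<'E'
from h import *
go(.5387,.1058,.25,80.26)
E
```

```text
t 0.2 pos [0.2643 0.5661 0.2051] q7 -0.05 F [-0.1  0.2  0.6] gap 0.0943 shift [-443.4 -301.1  -44.6] turn -15.286000058033338
```

```bash
python3 -m handwheel '[[-1,-30,-20,-25,-2],[-1,-75,-50,-35,-4],[-1,-125,-85,-45,-6],[-1,-175,-119,-45,-9],[-1,-225,-153,-45,-12],[-1,-275,-187,-45,-15.3],[-1,-325,-221,-45,-15.3],[-1,-375,-255,-45,-15.3],[-1,-420,-285,-45,-15.3],[-1,-443,-301,-45,-15.3]]'; python3 -m handwheel '[[-1,0,0,0,0],[-1,0,0,0,0]]'; cat > look.py <<'E'
import sys
from h import *
n=sys.argv[1]; c=cam('wrist'); save(n,c['img'])
go(*c['s']['position'])
np.save('/tmp/w.npy',c,allow_pickle=True)
E
python3 look.py w1
```

```text
t: 1.45
position: [0.5394, 0.1033, 0.2504]
tool_rot: [0.086, 0.996, -0.0, 0.0]
wrist_force: [-0.4, 0.5, 0.4]
finger_gap: 0.0939
t: 1.7
position: [0.5381, 0.107, 0.2503]
tool_rot: [0.084, 0.996, 0.0, -0.0]
wrist_force: [-0.0, -0.1, 0.5]
finger_gap: 0.0941
t 1.75 pos [0.538  0.1073 0.2504] q7 1.21 F [-0.3  0.5  0.6] gap 0.0942 shift [-0.1 -0.3  0.1] turn None
```

View pics/w1.png

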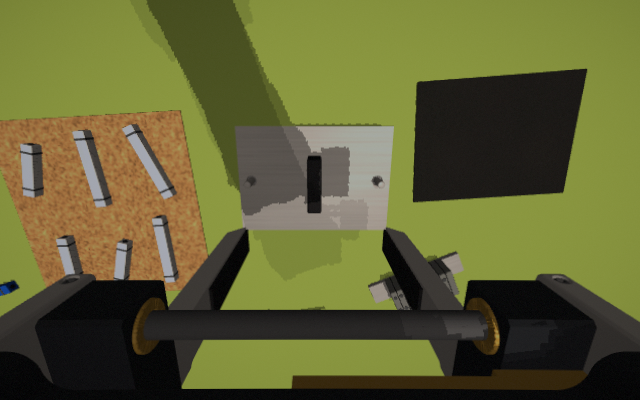

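```bash
python3 - <<'E'
from h import *
c=np.load('/tmp/w.npy',allow_pickle=True).item()
g=cv2.cvtColor(c['img'],cv2.COLOR_RGB2GRAY)
def ref(p):
    p=np.array(p,np.float32).reshape(-1,1,2); q=cv2.cornerSubPix(g,p.copy(),(4,4),(-1,-1),(3,50,.01)); return q.reshape(-1,2)
co=ref([(236,126),(394,126),(387,230),(243,230)]); ma=ref([(417,82),(587,69),(564,192),(413,202)]); 
print(co.round(1).tolist(),ma.round(1).tolist())
for P,z in ((co,.054),(ma,.003)):
    W=p2w(c,P,z)*1000; print(W.round(1)[:,:2].tolist(),'c',W.mean(0).round(1))
    for e in ((0,1),(3,2),(3,0),(2,1)):
        d=W[e[1]]-W[e[0]]; print(np.linalg.norm(d).round(1),np.degrees(np.arctan2(d[1],d[0])).round(2))
pp=p2w(c,[(252,181),(378,181)],.080)*1000; print(pp)
# rib by top corners
print(p2w(c,[(307.5,156),(321,156),(321,212.5),(307.5,212.5)],.092)*1000)
E
```

```text
[[234.1999969482422, 125.69999694824219], [393.3999938964844, 125.9000015258789], [383.6000061035156, 228.8000030517578], [243.0, 230.0]] [[416.8999938964844, 81.5999984741211], [586.7000122070312, 68.4000015258789], [562.5999755859375, 192.10000610351562], [412.3999938964844, 201.60000610351562]]
[[449.5, 14.9], [484.5, 219.7], [626.6, 192.9], [594.2, -8.9]] c [538.7 104.6  54. ]
207.8 80.3
204.4 80.87
146.6 170.62
144.6 169.3
[[433.1, 271.3], [456.8, 503.9], [634.2, 485.8], [610.5, 252.8]] c [533.7 378.5   3. ]
233.7 84.18
234.3 84.19
178.3 174.02
178.3 174.19
[[520.57129278  27.65551907  80.        ]
 [547.69609115 187.33433617  80.        ]]
[[499.4594301  104.18867212  92.        ]
 [502.19543792 120.29924909  92.        ]
 [573.53210136 108.60795329  92.        ]
 [570.62877156  91.52151567  92.        ]]
```

```bash
python3 - <<'E'
from h import *
go(.538,.1058,.0612,80.2)
E
```

```text
t 1.75 pos [0.538  0.1073 0.2504] q7 1.21 F [-0.3  0.5  0.6] gap 0.0942 shift [ -0.3  -1.5 189.2] turn 0.15615319676399508
```

```bash
python3 -m handwheel '[[-1,0,0,40,0],[-1,0,0,90,0],[-1,0,0,130,0],[-1,0,0,150,0],[-1,0,0,150,0],[-1,0,0,150,0]]'; python3 - <<'E'
from h import *
go(.538,.1058,.0612,80.2)
E
```

```text
t: 2.5
position: [0.5388, 0.1068, 0.1015]
tool_rot: [0.084, 0.996, 0.0, 0.001]
wrist_force: [-0.4, 0.2, 0.6]
finger_gap: 0.0942
t 2.5 pos [0.5388 0.1068 0.1015] q7 1.26 F [-0.4  0.2  0.6] gap 0.0942 shift [ 0.7 -1.2 40.3] turn 0.12124198721262758
```

```bash
python3 -m handwheel '[[-1,0.5,-1,25,0],[-1,0.5,-1,40,0],[-1,0.5,-1,40,0],[-1,0.5,-1,40,0]]' && python3 look.py w2; python3 -m handwheel '[[0.2,0,0,0,0],[0.5,0,0,0,0],[0.6,0,0,0,0],[0.65,0,0,0,0],[0.7,0,0,0,0],[0.75,0,0,0,0],[0.8,0,0,0,0],[1,0,0,0,0],[1,0,0,0,0]]' 15; python3 -m handwheel '[[1,0,0,0,0],[1,0,0,0,0],[1,0,0,0,0]]' 50;  python3 look.py w3
```

```text
t: 3.0
position: [0.5383, 0.1054, 0.0613]
tool_rot: [0.085, 0.996, 0.0, 0.0]
wrist_force: [-0.0, 0.0, 0.5]
finger_gap: 0.0938
t 3.05 pos [0.5383 0.1054 0.0613] q7 1.28 F [0.2 0.3 0.3] gap 0.0941 shift [ 0.  -0.1  0. ] turn None
t: 4.18
position: [0.5378, 0.1053, 0.0604]
tool_rot: [0.085, 0.996, -0.0, -0.0]
wrist_force: [0.5, -1.0, 0.1]
finger_gap: 0.0178
t: 4.55
position: [0.5378, 0.1053, 0.0605]
tool_rot: [0.085, 0.996, -0.0, 0.0]
wrist_force: [-0.8, -0.2, -0.4]
finger_gap: 0.0179
t 4.6 pos [0.5378 0.1052 0.0604] q7 1.28 F [ 0.4  0.1 -0.1] gap 0.0177 shift [-0.  0. -0.] turn None
```

View pics/w3.png

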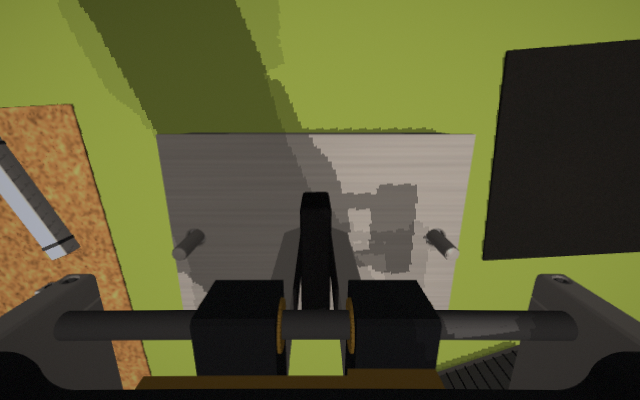

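Gripped (gap 17.8 mm on an 18 mm rib), forces near zero; the rib sits centred between the fingers at about (316, 240). Lifting slowly.

```bash
python3 -m handwheel '[[1,0,0,-3,0],[1,0,0,-8,0],[1,0,0,-14,0],[1,0,0,-20,0],[1,0,0,-27,0],[1,0,0,-34,0],[1,0,0,-41,0],[1,0,0,-50,0],[1,0,0,-60,0],[1,0,0,-60,0]]'; python3 look.py w4; python3 - <<'E'
from h import *
go(.534,.378,.14,84.2)
c=cam('side'); save('s4',c['img'],3,(200,120,400,260))
E
```

```text
t: 5.85
position: [0.5383, 0.1054, 0.1214]
tool_rot: [0.085, 0.996, 0.0, 0.001]
wrist_force: [-0.6, -0.1, -3.9]
finger_gap: 0.0177
t 5.9 pos [0.538  0.1053 0.1208] q7 1.25 F [-0.3 -0.2 -4. ] gap 0.0178 shift [-0.3  0.1 -0.6] turn None
t 5.9 pos [0.538  0.1053 0.1208] q7 1.25 F [-0.3 -0.2 -4. ] gap 0.0178 shift [ 50.  268.1 -19.2] turn -3.927628582756043
```

View pics/w4.png

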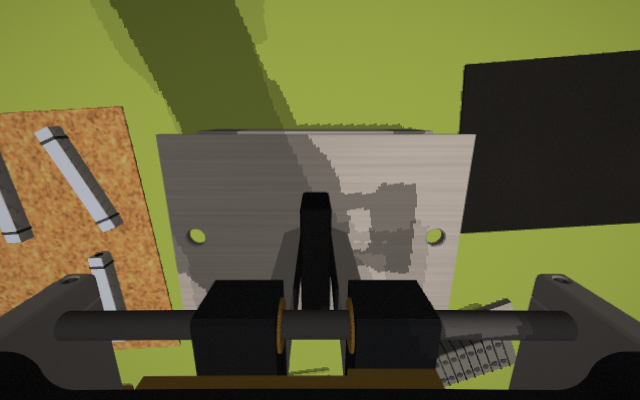

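View pics/s4.png

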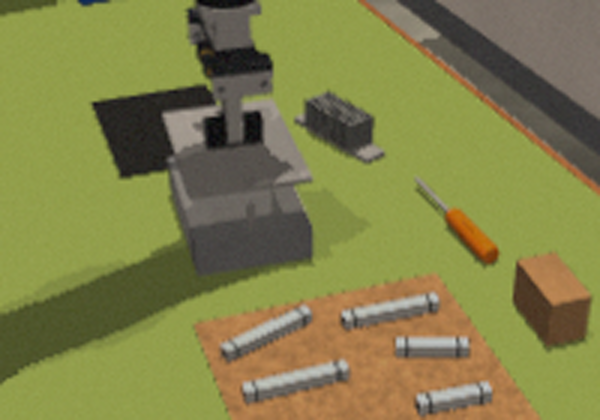

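```bash
python3 - <<'E'
from h import *
c=np.load('/tmp/w.npy',allow_pickle=True).item()
W=p2w(c,[(197.2,236),(433.8,236)],.1144)*1000; print(W,W.mean(0),np.linalg.norm(W[1]-W[0]),np.degrees(np.arctan2(*(W[1]-W[0])[[1,0]])))
W=p2w(c,[(156.3,134.5),(475.3,134.5)],.1144)*1000; print(W,np.linalg.norm(W[1]-W[0]),np.degrees(np.arctan2(*(W[1]-W[0])[[1,0]])))
E
```

```text
[[524.15875043  21.23093799 114.4       ]
 [553.05841715 190.1302992  114.4       ]] [538.60858379 105.68061859 114.4       ] 171.35397559934782 80.2903857803532
[[450.55701433  15.69911259 114.4       ]
 [485.47095881 220.16398802 114.4       ]] 207.42436887022657 80.30976836719188
```

```bash
python3 -m handwheel '[[1,2,10,-10,0],[1,6,30,-15,-0.5],[1,11,60,-15,-1],[1,17,92,-15,-1.5],[1,23,125,-15,-2],[1,30,160,-15,-2.5],[1,36,193,-15,-3],[1,42,223,-15,-3.5],[1,47,250,-15,-3.9],[1,49.5,264,-15,-3.9]]'; python3 -m handwheel '[[1,0.5,4,0,0],[1,0.5,4,0,0],[1,0.5,4,0,0]]'; python3 look.py w5; python3 - <<'E'
from h import *
go(.5333,.378,.02,84.2)
E
```

```text
t: 7.2
position: [0.5324, 0.3767, 0.1354]
tool_rot: [0.049, 0.999, 0.0, -0.0]
wrist_force: [0.4, -0.2, -4.3]
finger_gap: 0.0183
t: 7.58
position: [0.5338, 0.3769, 0.1356]
tool_rot: [0.051, 0.999, -0.0, 0.0]
wrist_force: [-0.5, 0.8, -3.0]
finger_gap: 0.0179
t 7.62 pos [0.5339 0.377  0.1356] q7 0.88 F [ 0.1  0.1 -3.6] gap 0.0178 shift [-0.  -0.1  0. ] turn None
t 7.62 pos [0.5339 0.377  0.1356] q7 0.88 F [ 0.1  0.1 -3.6] gap 0.0178 shift [  0.7   1.  115.6] turn -0.09116173060229471
```

View pics/w5.png

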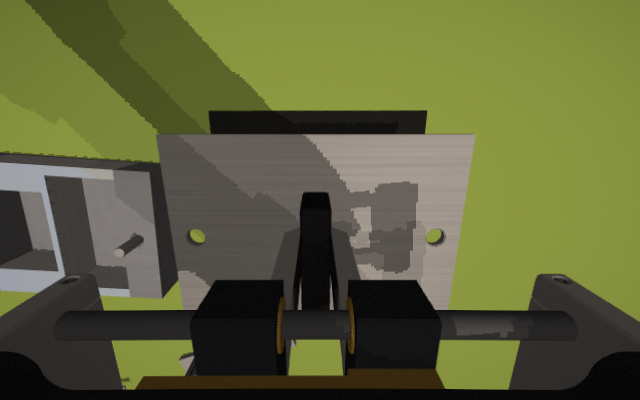

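```bash
python3 - <<'E'
from h import *
c=np.load('/tmp/w.npy',allow_pickle=True).item()
W=p2w(c,[(209.5,111),(426.5,111)],.003)*1000; d=W[1]-W[0]; a=np.arctan2(d[1],d[0]); n=np.array([np.sin(a),-np.cos(a)])
print(W,np.linalg.norm(d),np.degrees(a),'centre',W.mean(0)[:2]+90*n)
E
```

```text
[[434.16882803 273.77406446   3.        ]
 [457.77524138 504.06094273   3.        ]] 231.49364798104284 84.14712652935197 centre [535.5028673  379.73981245]
```

```bash
python3 -m handwheel '[[1,0,0.6,10,0],[1,0,1.2,30,0],[1,0,1.2,55,0],[1,0,1.2,80,0],[1,0,1.2,100,0],[1,0,1.2,110,0],[1,0,1.2,114,0],[1,0,1.2,114,0],[1,0,1.2,114,0]]'; python3 - <<'E'
from h import *
go(.5339,.3782,.0154,84.2)
E
```

```text
t: 8.75
position: [0.534, 0.3793, 0.0222]
tool_rot: [0.051, 0.999, 0.0, 0.0]
wrist_force: [-0.1, 0.8, -2.9]
finger_gap: 0.0175
t 8.75 pos [0.534  0.3793 0.0222] q7 0.89 F [-0.1  0.8 -2.9] gap 0.0175 shift [-0.  -1.1  6.8] turn -0.02533647293876129
```

```bash
python3 -m handwheel '[[1,0,-0.5,1.5,0],[1,0,-0.8,3,0],[1,0,-0.8,4.5,0],[1,0,-0.8,5.2,0],[1,0,-0.8,5.8,0],[1,0,-0.8,6.2,0],[1,0,-0.8,6.2,0]]'; python3 - <<'E'
from h import *
go(.5339,.3782,.0154,84.2)
E
```

```text
t: 9.62
position: [0.5336, 0.3782, 0.0155]
tool_rot: [0.051, 0.999, -0.0, 0.0]
wrist_force: [-2.4, -2.2, 4.4]
finger_gap: 0.0176
t 9.62 pos [0.5336 0.3782 0.0155] q7 0.9 F [-2.4 -2.2  4.4] gap 0.0176 shift [-0.3 -0.   0.1] turn -0.02549155807061254
```

```bash
python3 -m handwheel '[[0.6,0,0,0,0],[0.5,0,0,0,0],[0.3,0,0,0,0],[0,0,0,0,0],[-0.3,0,0,0,0],[-0.3,0,0,0,0]]'; python3 -m handwheel '[[-0.3,0,0,-8,0],[-0.3,0,0,-30,0],[-0.3,0,0,-80,0],[-0.3,0,0,-130,0],[-0.3,0,0,-180,0],[-0.3,0,0,-200,0],[-0.3,0,0,-200,0]]'; python3 look.py w6;python3 - <<'E'
from h import *
c=cam('top'); save('t6',c['img'],2,(60,120,440,300))
go(.5,-.05,.25,84)
E
```

```text
t: 10.38
position: [0.5336, 0.3782, 0.0152]
tool_rot: [0.051, 0.999, -0.0, 0.0]
wrist_force: [-0.1, -0.8, 0.1]
finger_gap: 0.059
t: 11.25
position: [0.5342, 0.3787, 0.2184]
tool_rot: [0.051, 0.999, 0.001, 0.002]
wrist_force: [-0.5, -0.2, 0.0]
finger_gap: 0.0608
t 11.3 pos [0.5337 0.3783 0.2166] q7 0.87 F [-0.3  0.5 -0.2] gap 0.061 shift [-0.5  0.4 -1.8] turn None
t 11.35 pos [0.5333 0.3781 0.2154] q7 0.87 F [-0.8  0.1 -0.4] gap 0.061 shift [ -10.3 -429.2  -34.6] turn 0.17194730831056404
```

View pics/w6.png

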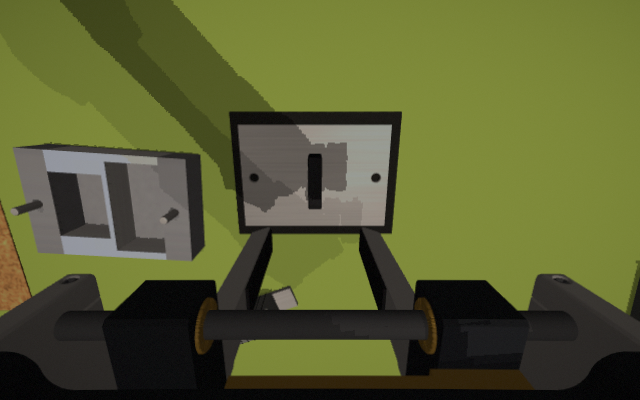

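View pics/t6.png

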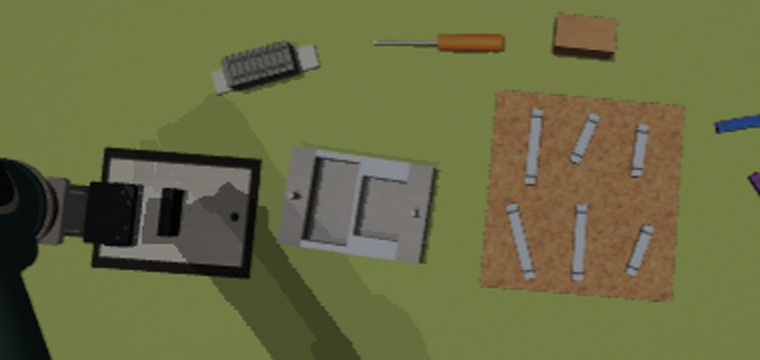

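```bash
python3 -m handwheel '[[-0.3,0,-30,-15,0],[-0.3,0,-80,-30,0],[-0.3,-2,-140,-35,0],[-0.3,-4,-200,-35,0],[-0.3,-5,-260,-35,0],[-0.3,-7,-320,-35,0],[-0.3,-9,-370,-35,0],[-0.3,-10,-410,-35,0],[-0.3,-10,-429,-35,0],[-0.3,-10,-429,-35,0]]'; python3 -m handwheel '[[-0.3,0,0,0,0],[-0.3,0,0,0,0]]'; python3 look.py w7
```

```text
t: 12.6
position: [0.4994, -0.0506, 0.2497]
tool_rot: [0.052, 0.999, -0.0, -0.001]
wrist_force: [0.4, 0.7, -1.0]
finger_gap: 0.0609
t: 12.85
position: [0.5, -0.0485, 0.2501]
tool_rot: [0.05, 0.999, -0.0, -0.0]
wrist_force: [-0.4, -0.7, 0.8]
finger_gap: 0.0611
t 12.9 pos [ 0.5    -0.0486  0.2501] q7 1.57 F [ 0.8 -0.1  0.3] gap 0.0608 shift [0.  0.1 0. ] turn None
```

View pics/w7.png

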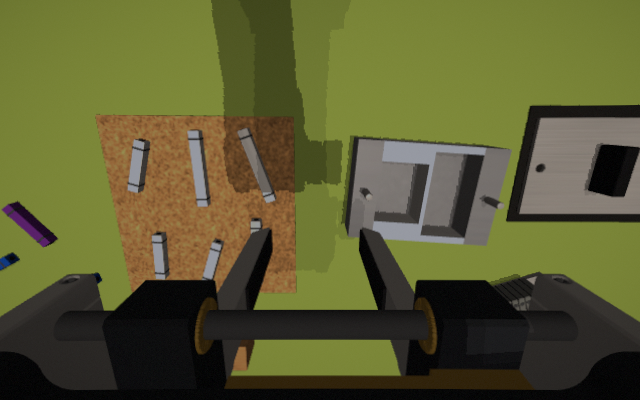

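```bash
python3 - <<'E'
from h import *
c=np.load('/tmp/w.npy',allow_pickle=True).item()
a=np.radians(-9.75); R=np.array([[np.cos(a),-np.sin(a)],[np.sin(a),np.cos(a)]]); C=np.array([.5385,.1055])
def pts(L,yc): return np.array([C+R@np.array([sx*L/2,yc+sy*.033]) for sx,sy in((-1,-1),(1,-1),(1,1),(-1,1))])
def draw(c,C,out,roi,f):
    img=cv2.resize(c['img'],None,fx=f,fy=f,interpolation=cv2.INTER_CUBIC)
    for L,yc in((.088,-.036),(.123,.036)):
        P=np.c_[pts(L,yc),[.048]*4]; p=w2p(c,P)*f+ (f-1)/2
        cv2.polylines(img,[p.round().astype(int)],True,(255,0,0),1)
    for y in(-.087,.087):
        p=w2p(c,[[*(C+R@[0,y]),.08]])[0]*f; cv2.circle(img,tuple(p.round().astype(int)),3,(255,0,0),1)
    P=[[*(C+R@[sx*.0715,sy*.104]),.048] for sx,sy in((-1,-1),(1,-1),(1,1),(-1,1))]
    cv2.polylines(img,[(w2p(c,P)*f).round().astype(int)],True,(0,0,255),1)
    x0,y0,x1,y1=[v*f for v in roi]; cv2.imwrite('pics/%s.png'%out,img[y0:y1,x0:x1,::-1])
draw(c,C,'d7',(335,125,525,255),4)
draw(cam('top'),C,'d7t',(195,185,285,260),8)
E
```

```text
(no output)
```

View pics/d7.png

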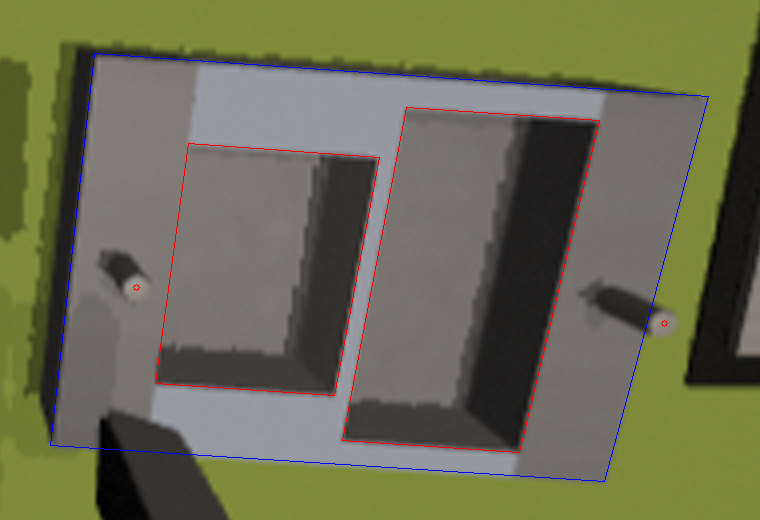

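View pics/d7t.png

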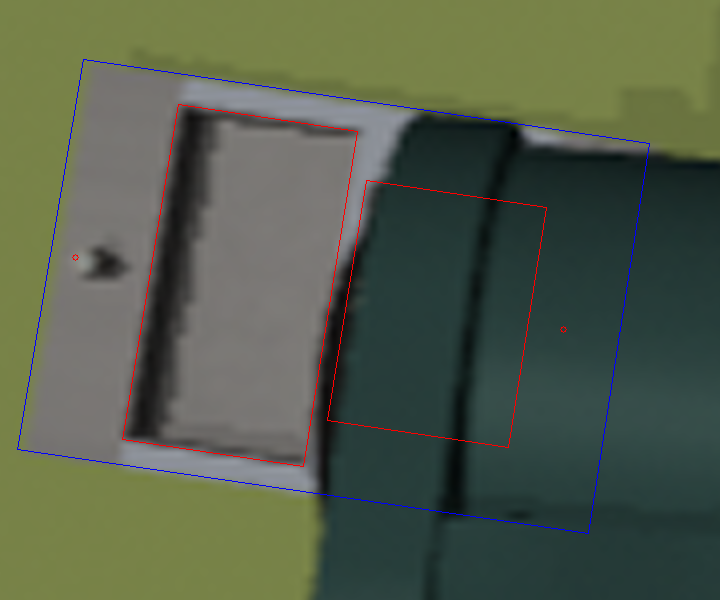

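```bash
cat >> h.py <<'E'
A0=np.radians(-9.75); RS=np.array([[np.cos(A0),-np.sin(A0)],[np.sin(A0),np.cos(A0)]]); CS=np.array([.5385,.1055])
def slot(u,v): return CS+RS@np.array([u,v])/1000
def rods(c,z=.019,minpx=150):
    """bright rods on cork in picture c"""
    hsv=cv2.cvtColor(c['img'],cv2.COLOR_RGB2HSV)
    P=[[.7,-.40,.003],[.7,-.06,.003],[.36,-.06,.003],[.36,-.40,.003]]
    mk=np.zeros(hsv.shape[:2],np.uint8); 
    W=p2w(c,np.stack(np.meshgrid(np.arange(640),np.arange(400)),-1).reshape(-1,2),z)
    ok=((W[:,0]>.36)&(W[:,0]<.72)&(W[:,1]>-.42)&(W[:,1]<-.05)).reshape(400,640)
    m=(cv2.inRange(hsv,(0,0,75),(179,70,255))>0)&ok
    m=cv2.morphologyEx(m.astype(np.uint8),cv2.MORPH_CLOSE,np.ones((5,5)))
    n,l,s,ce=cv2.connectedComponentsWithStats(m); W=W.reshape(400,640,3)
    for i in range(1,n):
        if s[i,4]>minpx: 
            r=rect(W[l==i]); print(ce[i].round(),s[i,4],r[0].round(1),'len %.1f w %.1f ang %.2f'%r[1:])
    return m
E
python3 - <<'E'
from h import *
c=np.load('/tmp/w.npy',allow_pickle=True).item()
m=rods(c); rods(cam('top'),minpx=40)
go(.4788,-.1353,.15,102.7)
E
```

```text
[256. 165.] 795 [ 479.1 -133.9] len 114.5 w 15.8 ang 12.93
[197. 168.] 852 [ 474.8 -222. ] len 114.2 w 16.6 ang -5.17
[136. 166.] 572 [ 461.3 -311.9] len 79.8 w 15.7 ang -22.99
[158. 256.] 459 [ 611.  -316.6] len 80.2 w 16.7 ang -10.05
[212. 261.] 394 [ 627.7 -232.8] len 73.1 w 16.5 ang -25.17
[326. 193.] 223 [ 621.4 -158.6] len 113.5 w 17.7 ang -7.20
[352. 189.] 154 [ 631.5 -236.2] len 80.3 w 17.5 ang -25.53
[379. 195.] 156 [ 611.  -318.7] len 79.4 w 18.0 ang -10.17
[349. 241.] 234 [ 474.8 -223.4] len 114.0 w 18.1 ang -5.16
[379. 245.] 159 [ 461.4 -313.3] len 80.5 w 17.8 ang -22.73
t 13.0 pos [ 0.5    -0.049   0.2502] q7 1.57 F [ 0.2 -0.2  0.1] gap 0.061 shift [ 12.4 -88.  100.2] turn -18.479060621318183
```

```bash
python3 -m handwheel '[[-0.1,3,-20,20,-5],[-0.1,8,-55,60,-12],[-0.1,12.5,-88,100,-18.7],[-0.1,12.5,-88,150,-18.7],[-0.1,12.5,-88,195,-18.7],[-0.1,12.5,-88,220,-18.7],[-0.1,12.5,-88,220,-18.7]]'; python3 look.py w8; python3 - <<'E'
from h import *
go(.479,-.1345,.0055,102.9)
E
```

```text
t: 13.88
position: [0.4776, -0.1356, 0.029]
tool_rot: [-0.112, 0.994, 0.0, -0.001]
wrist_force: [-0.1, 0.2, 0.5]
finger_gap: 0.0515
t 13.93 pos [ 0.4785 -0.1358  0.0303] q7 2.24 F [-0.2  0.1  0.4] gap 0.0516 shift [0.8 0.4 1.3] turn None
t 13.93 pos [ 0.4785 -0.1358  0.0303] q7 2.24 F [-0.2  0.1  0.4] gap 0.0516 shift [-0.8  1.1 24.8] turn -0.018436449412362776
```

View pics/w8.png

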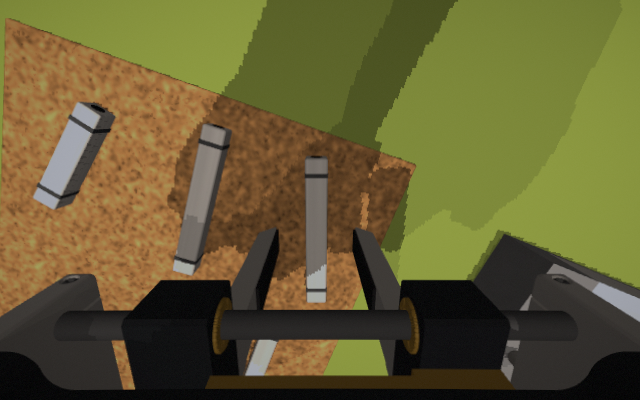

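```bash
python3 -m handwheel '[[-0.1,-0.3,0.8,12,0],[-0.1,-0.5,1,22,0],[-0.1,-0.5,1,24.5,0],[0.3,-0.5,1,24.5,0],[0.6,-0.5,1,24.5,0],[0.7,-0.5,1,24.5,0],[0.8,-0.5,1,24.5,0],[0.9,-0.5,1,24.5,0],[1,-0.5,1,24.5,0],[1,-0.5,1,24.5,0]]' 25; python3 -m handwheel '[[1,0,0,-15,0],[1,0,0,-60,0],[1,0,0,-110,0],[1,0,0,-130,0],[1,0,0,-130,0]]'; python3 look.py w9; python3 - <<'E'
from h import *
go(*slot(0,25),.13,80.25)
E
```

```text
t: 15.18
position: [0.4789, -0.1348, 0.0059]
tool_rot: [-0.112, 0.994, -0.0, 0.0]
wrist_force: [-1.4, 1.1, 5.5]
finger_gap: 0.016
t: 15.8
position: [0.4796, -0.1348, 0.1377]
tool_rot: [-0.112, 0.994, -0.0, 0.002]
wrist_force: [-0.3, 0.5, -1.5]
finger_gap: 0.0156
t 15.85 pos [ 0.479  -0.1347  0.1364] q7 2.15 F [-0.2 -0.7 -1.9] gap 0.0159 shift [-0.6 -0.3 -1.3] turn None
t 15.85 pos [ 0.479  -0.1347  0.1364] q7 2.15 F [-0.2 -0.7 -1.9] gap 0.0159 shift [-121.2  243.9    6.5] turn 22.62908022431941
```

View pics/w9.png

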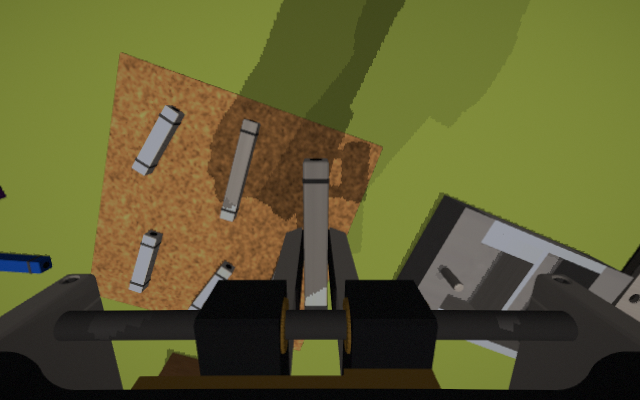

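```bash
cat > end.py <<'E'
import sys
from h import *
c=np.load('/tmp/w.npy',allow_pickle=True).item()
hh=float(sys.argv[1]) # rod bottom is hh mm below TCP
s=c['s']; R=Ro.from_quat(s['tool_rot']).as_matrix(); z=s['position'][2]
def tool(px,dz): return (R.T@(p2w(c,[px],z+dz/1000)[0]-s['position']))*1000
g=cv2.cvtColor(c['img'],cv2.COLOR_RGB2GRAY).astype(int)
print(g[145:185,316].tolist())
for y in range(155,175,3): print(y,'as top edge',tool((316,y),16-hh)[:2].round(1),'as bottom edge',tool((316,y),-hh)[:2].round(1))
save('e',c['img'],8,(280,140,350,210))
E
python3 end.py 2.9
```

```text
[57, 59, 63, 65, 64, 59, 50, 52, 59, 58, 59, 56, 51, 29, 6, 30, 64, 87, 97, 101, 101, 101, 101, 102, 102, 100, 101, 101, 103, 101, 101, 100, 101, 85, 51, 30, 30, 32, 64, 92]
155 as top edge [60.8  0.5] as bottom edge [58.7  0.5]
158 as top edge [59.   0.5] as bottom edge [56.7  0.5]
161 as top edge [57.2  0.5] as bottom edge [54.8  0.5]
164 as top edge [55.4  0.5] as bottom edge [52.8  0.5]
167 as top edge [53.6  0.5] as bottom edge [50.8  0.5]
170 as top edge [51.7  0.5] as bottom edge [48.8  0.5]
173 as top edge [49.9  0.5] as bottom edge [46.8  0.6]
```

View pics/e.png

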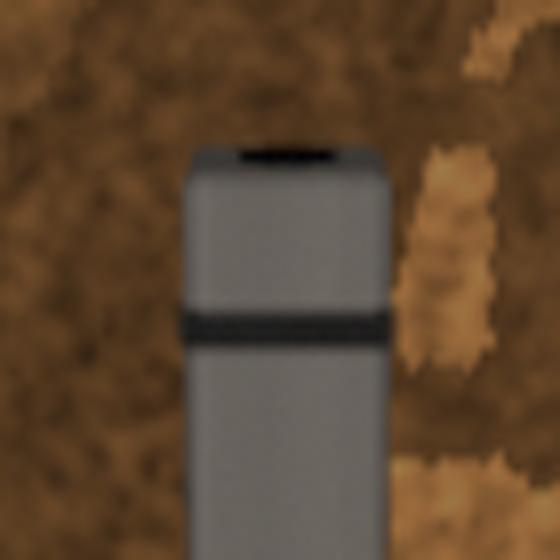

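```bash
python3 - <<'E'
from h import *
go(*slot(-.5,44),.10,80.25)
E
```

```text
t 15.85 pos [ 0.479  -0.1347  0.1364] q7 2.15 F [-0.2 -0.7 -1.9] gap 0.0159 shift [-128.   261.7   36.5] turn 22.62908022431941
```

```bash
python3 -m handwheel '[[1,-15,30,-5,2],[1,-38,78,-5,6],[1,-62,127,-5,10],[1,-86,176,-5,15],[1,-108,222,-5,20],[1,-122,250,-5,22.6],[1,-128,261.7,10,22.6],[1,-128,261.7,30,22.6],[1,-128,261.7,36,22.6],[1,-128,261.7,36,22.6]]';  python3 -m handwheel '[[1,0,0,0,0],[1,0,0,0,0]]'; python3 look.py w10; python3 - <<'E'
from h import *
go(*slot(-.5,44),.0095,80.25)
E
```

```text
t: 17.1
position: [0.545, 0.1478, 0.0991]
tool_rot: [0.085, 0.996, -0.001, -0.001]
wrist_force: [0.2, -0.2, -1.7]
finger_gap: 0.0156
t: 17.35
position: [0.5456, 0.1488, 0.1003]
tool_rot: [0.085, 0.996, 0.0, 0.0]
wrist_force: [0.1, 0.5, -1.7]
finger_gap: 0.0155
t 17.4 pos [0.5456 0.1489 0.1002] q7 1.25 F [ 0.2 -0.3 -0.5] gap 0.0163 shift [-0.1 -0.1 -0.1] turn None
t 17.4 pos [0.5456 0.1489 0.1002] q7 1.25 F [ 0.2 -0.3 -0.5] gap 0.0163 shift [ 0.2  0.  90.7] turn 0.021428829001976624
```

View pics/w10.png

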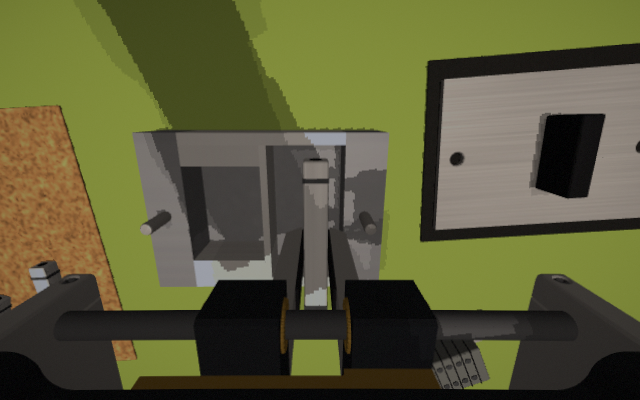

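```bash
python3 -m handwheel '[[1,0,0,20,0],[1,0,0,42,0],[1,0,0,55,0],[1,0,0,68,0],[1,0,0,80,0],[1,0,0,87,0],[1,0,0,90,0],[1,0,0,90,0]]'; python3 -m handwheel '[[0.62,0,0,0,0],[0.58,0,0,0,0],[0.54,0,0,0,0],[0.54,0,0,0,0]]'; python3 -m handwheel '[[0.54,0,0,-15,0],[0.54,0,0,-50,0],[0.54,0,0,-100,0],[0.54,0,0,-150,0],[0.54,0,0,-160,0]]'; python3 look.py w11; python3 - <<'E'
from h import *
go(.4748,-.2225,.03,90-5.2)
E
```

```text
t: 18.4
position: [0.5454, 0.1489, 0.0098]
tool_rot: [0.085, 0.996, -0.0, 0.0]
wrist_force: [-0.6, -0.5, -0.8]
finger_gap: 0.0157
t: 18.9
position: [0.5454, 0.1489, 0.0098]
tool_rot: [0.085, 0.996, -0.0, 0.0]
wrist_force: [-0.4, 0.4, -0.4]
finger_gap: 0.0217
t: 19.52
position: [0.5467, 0.1492, 0.1739]
tool_rot: [0.085, 0.996, 0.001, 0.002]
wrist_force: [-0.1, -0.8, -1.5]
finger_gap: 0.0213
t 19.57 pos [0.5464 0.1492 0.1732] q7 1.22 F [ 0.8 -0.3  1.3] gap 0.0217 shift [-0.3  0.1 -0.7] turn None
t 19.57 pos [0.5464 0.1492 0.1732] q7 1.22 F [ 0.8 -0.3  1.3] gap 0.0217 shift [   8.2 -378.8  142.2] turn -4.532012205148902
```

View pics/w11.png

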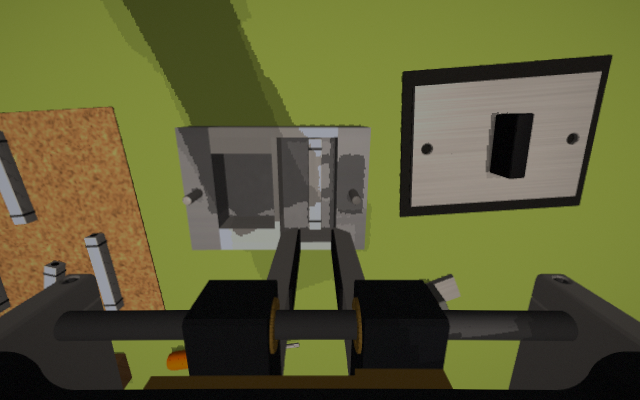

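```bash
python3 -m handwheel '[[0.3,1,-25,0,0],[0.1,2,-70,0,-1],[-0.1,3,-125,0,-2],[-0.1,4,-180,0,-3],[-0.1,5,-235,0,-4],[-0.1,6,-290,0,-4.5],[-0.1,8,-335,10,-4.5],[-0.1,8,-365,40,-4.5],[-0.1,8.2,-378.8,80,-4.5],[-0.1,8.2,-378.8,90,-4.5]]'; python3 -m handwheel '[[-0.1,0,0,0,0],[-0.1,0,0,0,0]]'; python3 look.py w12; python3 - <<'E'
from h import *
go(.4748,-.2225,.0105,90-5.2)
c=np.load('/tmp/w.npy',allow_pickle=True).item(); rods(c)
E
```

```text
t: 20.82
position: [0.4712, -0.2234, 0.0775]
tool_rot: [0.047, 0.999, 0.0, -0.002]
wrist_force: [-0.3, -0.6, 0.4]
finger_gap: 0.0514
t: 21.08
position: [0.4741, -0.2225, 0.0809]
tool_rot: [0.045, 0.999, -0.0, 0.001]
wrist_force: [-0.6, -0.2, 0.1]
finger_gap: 0.0516
t 21.12 pos [ 0.4742 -0.2226  0.081 ] q7 2.11 F [-0.  -1.  -0.4] gap 0.0517 shift [0.  0.1 0. ] turn None
t 21.12 pos [ 0.4742 -0.2226  0.081 ] q7 2.11 F [-0.  -1.  -0.4] gap 0.0517 shift [-0.5  0.2 70.5] turn 0.031572201170533276
[315. 207.] 2002 [ 474.8 -222.9] len 113.8 w 15.6 ang -5.37
[216. 204.] 1427 [ 461.3 -311.7] len 79.8 w 17.4 ang -22.85
[313. 357.] 580 [ 640.1 -240.1] len 57.0 w 16.1 ang -25.48
[381. 364.] 206 [ 650.9 -164.9] len 41.1 w 12.1 ang -1.69
```

View pics/w12.png

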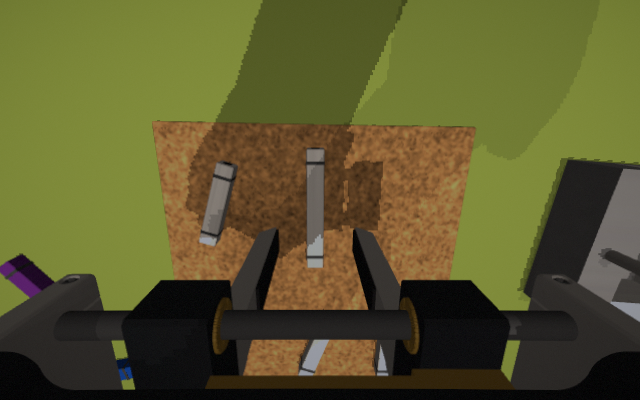

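Rod still in place, centred between the fingers at (315, 207). Descend and grip high on the rod.

```bash
python3 -m handwheel '[[-0.1,-0.5,0,25,0],[-0.1,-0.5,0,55,0],[-0.1,-0.5,0,70,0],[0.2,-0.5,0,70.5,0],[0.6,-0.5,0,70.5,0],[0.7,-0.5,0,70.5,0],[0.8,-0.5,0,70.5,0],[0.9,-0.5,0,70.5,0],[1,-0.5,0,70.5,0],[1,-0.5,0,70.5,0]]' 25; python3 -m handwheel '[[1,0,0,-15,0],[1,0,0,-60,0],[1,0,0,-110,0],[1,0,0,-125,0],[1,0,0,-125,0],[1,0,0,-125,0]]'; python3 look.py w13; python3 end.py 7.5 | sed 1d;  python3 - <<'E'
from h import *
go(*slot(0,24.5),.10,80.25)
E
```

```text
t: 22.38
position: [0.4741, -0.2232, 0.0098]
tool_rot: [0.046, 0.999, -0.0, 0.0]
wrist_force: [-1.5, 1.4, 7.2]
finger_gap: 0.0158
t: 23.12
position: [0.4731, -0.2227, 0.1332]
tool_rot: [0.046, 0.999, 0.0, -0.001]
wrist_force: [0.9, 0.2, -1.1]
finger_gap: 0.0158
t 23.18 pos [ 0.4731 -0.2228  0.1331] q7 2.07 F [ 0.3 -0.3 -1.6] gap 0.0161 shift [-0.1  0.1 -0.2] turn None
155 as top edge [60.2  0.6] as bottom edge [58.1  0.6]
158 as top edge [58.3  0.6] as bottom edge [56.1  0.6]
161 as top edge [56.5  0.6] as bottom edge [54.1  0.6]
164 as top edge [54.6  0.6] as bottom edge [52.1  0.6]
167 as top edge [52.8  0.6] as bottom edge [50.   0.6]
170 as top edge [50.9  0.6] as bottom edge [48.   0.6]
173 as top edge [49.   0.6] as bottom edge [45.9  0.6]
t 23.18 pos [ 0.4731 -0.2228  0.1331] q7 2.07 F [ 0.3 -0.3 -1.6] gap 0.0161 shift [-37.3 357.3  33.1] turn 4.523832853837646
```

View pics/w13.png

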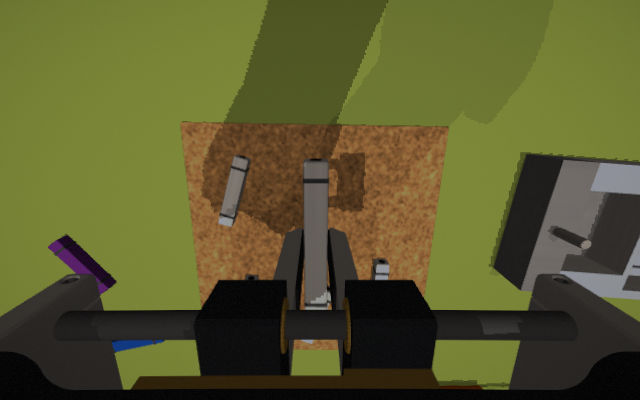

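View pics/e.png

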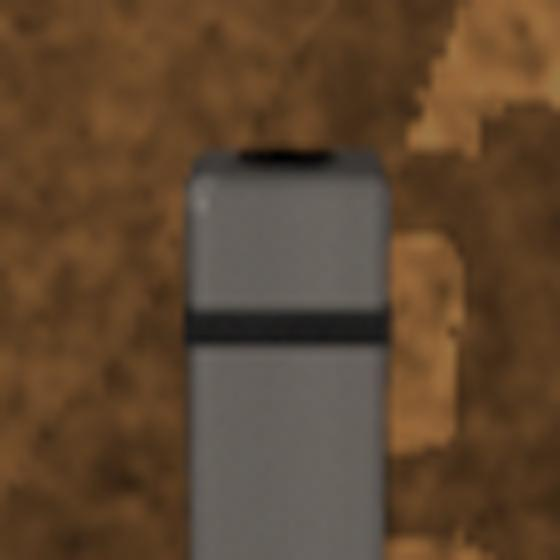

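```bash
python3 - <<'E'
from h import *
go(*slot(-1.2,25),.10,80.25)
E
```

```text
t 23.18 pos [ 0.4731 -0.2228  0.1331] q7 2.07 F [ 0.3 -0.3 -1.6] gap 0.0161 shift [-36.1 357.9  33.1] turn 4.523832853837646
```

```bash
python3 -m handwheel '[[1,-2,25,0,0.5],[1,-6,70,0,1],[1,-12,120,0,2],[1,-17,170,0,3],[1,-22,220,0,4],[1,-27,270,0,4.5],[1,-31,310,0,4.5],[1,-34,340,0,4.5],[1,-36,354,10,4.5],[1,-36,358,25,4.5]]';  python3 -m handwheel '[[1,0,0,0,0],[1,0,0,0,0],[1,0,0,0,0]]'; python3 look.py w14; python3 - <<'E'
from h import *
go(*slot(-1.2,25),.0245,80.25)
E
```

```text
t: 24.42
position: [0.542, 0.1299, 0.1077]
tool_rot: [0.085, 0.996, -0.0, -0.0]
wrist_force: [1.0, 0.5, -0.5]
finger_gap: 0.0158
t: 24.8
position: [0.5425, 0.1295, 0.1097]
tool_rot: [0.085, 0.996, 0.0, 0.0]
wrist_force: [-0.5, -0.4, -0.6]
finger_gap: 0.0159
t 24.85 pos [0.5424 0.1297 0.1097] q7 1.3 F [-0.7  0.  -1.6] gap 0.0153 shift [-0.1 -0.2 -0. ] turn None
t 24.85 pos [0.5424 0.1297 0.1097] q7 1.3 F [-0.7  0.  -1.6] gap 0.0153 shift [ 1.   0.5 85.2] turn -0.016494482725818216
```

View pics/w14.png

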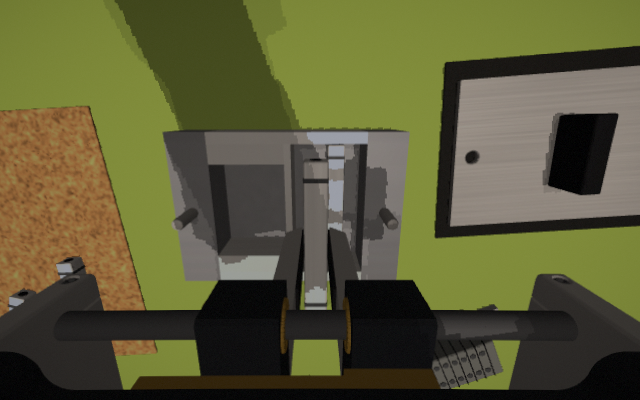

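```bash
python3 -m handwheel '[[1,1,0.5,20,0],[1,1,0.5,45,0],[1,1,0.5,62,0],[1,1,0.5,75,0],[1,1,0.5,83,0],[1,1,0.5,85,0],[1,1,0.5,85,0]]'; python3 -m handwheel '[[1,0,1.5,0,0],[1,0,3,0,0],[1,0,4.5,0,0],[1,0,4.5,0,0]]'; python3 look.py w15
```

```text
t: 25.72
position: [0.5415, 0.1308, 0.0246]
tool_rot: [0.085, 0.996, 0.0, 0.0]
wrist_force: [0.3, -0.3, -1.0]
finger_gap: 0.0157
t: 26.22
position: [0.5421, 0.1354, 0.0243]
tool_rot: [0.085, 0.996, 0.0, 0.0]
wrist_force: [0.5, -0.4, 0.3]
finger_gap: 0.0152
t 26.27 pos [0.5421 0.1353 0.0243] q7 1.35 F [ 0.3 -0.2 -1.9] gap 0.0157 shift [-0.   0.1 -0. ] turn None
```

View pics/w15.png

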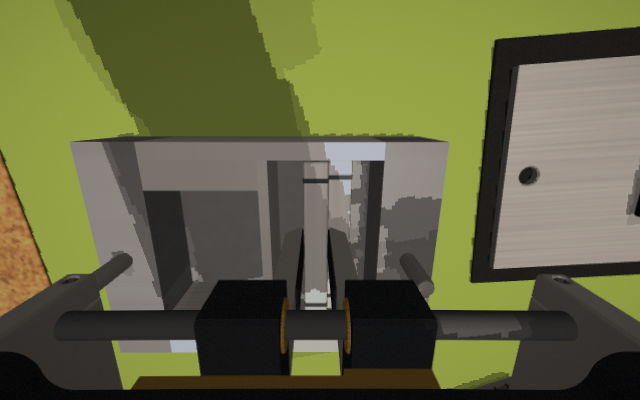

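```bash
python3 -m handwheel '[[1,0,-1.5,0,0],[1,0,-1.5,0,0],[0.5,0,-1.5,0,0],[0.5,0,-1.5,0,0],[0.5,0,-1.5,0,0]]';  python3 -m handwheel '[[0.5,0,0,-15,0],[0.5,0,0,-50,0],[0.5,0,0,-100,0],[0.5,0,0,-140,0],[0.5,0,0,-150,0],[0.5,0,0,-150,0]]'; python3 look.py w16; python3 - <<'E'
from h import *
go(.6214,-.158,.08,90-7.2)
E
```

```text
t: 26.9
position: [0.5418, 0.1338, 0.0243]
tool_rot: [0.085, 0.996, -0.0, 0.0]
wrist_force: [-0.7, -0.3, 0.1]
finger_gap: 0.0234
t: 27.65
position: [0.5419, 0.1339, 0.1749]
tool_rot: [0.085, 0.996, 0.0, 0.0]
wrist_force: [0.0, -0.0, -0.9]
finger_gap: 0.0234
t 27.7 pos [0.5415 0.1337 0.1739] q7 1.26 F [-0.7  0.9 -0.7] gap 0.0234 shift [-0.4  0.2 -1. ] turn None
t 27.7 pos [0.5415 0.1337 0.1739] q7 1.26 F [-0.7  0.9 -0.7] gap 0.0234 shift [-128.1 -274.    93.9] turn -2.519474514199942
```

View pics/w16.png

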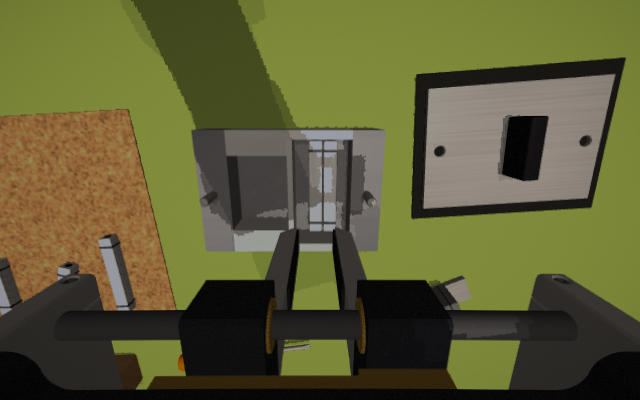

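```bash
python3 -m handwheel '[[0.3,-10,-20,0,0],[0.1,-28,-60,0,-1],[-0.1,-50,-107,0,-2],[-0.1,-73,-155,0,-2.5],[-0.1,-95,-203,0,-2.5],[-0.1,-113,-243,10,-2.5],[-0.1,-124,-265,40,-2.5],[-0.1,-128,-274,75,-2.5],[-0.1,-128,-274,94,-2.5],[-0.1,-128,-274,94,-2.5]]'; python3 -m handwheel '[[-0.1,0,0,0,0],[-0.1,0,0,0,0]]'; python3 look.py w17; python3 - <<'E'
from h import *
c=np.load('/tmp/w.npy',allow_pickle=True).item(); rods(c)
go(.6214,-.158,.0095,90-7.2)
E
```

```text
t: 28.95
position: [0.6207, -0.1571, 0.0787]
tool_rot: [0.063, 0.998, 0.0, -0.001]
wrist_force: [0.5, 0.3, 0.1]
finger_gap: 0.0514
t: 29.2
position: [0.6223, -0.1576, 0.0815]
tool_rot: [0.063, 0.998, -0.0, 0.001]
wrist_force: [1.3, 0.8, 1.0]
finger_gap: 0.0515
t 29.25 pos [ 0.6222 -0.1577  0.0814] q7 1.9 F [-0.1 -0.2  0.9] gap 0.0515 shift [-0.1  0.1 -0.1] turn None
[93. 18.] 842 [ 449.2 -304.5] len 27.1 w 16.6 ang -19.86
[315. 204.] 2014 [ 621.2 -157.9] len 113.6 w 15.4 ang -6.84
[142. 218.] 1436 [ 611.4 -317. ] len 79.7 w 16.5 ang -9.56
[235. 228.] 1335 [ 630.1 -234.2] len 83.3 w 16.0 ang -25.15
t 29.25 pos [ 0.6222 -0.1577  0.0814] q7 1.9 F [-0.1 -0.2  0.9] gap 0.0515 shift [ 0.9 -0.5 71.9] turn 0.0027075742913353906
```

View pics/w17.png

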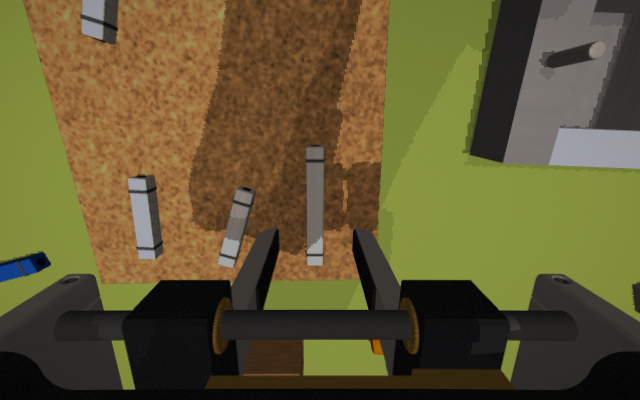

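```bash
python3 -m handwheel '[[-0.1,0.9,0,25,0],[-0.1,0.9,0,55,0],[-0.1,0.9,0,70,0],[0.2,0.9,0,71.5,0],[0.6,0.9,0,71.5,0],[0.7,0.9,0,71.5,0],[0.8,0.9,0,71.5,0],[0.9,0.9,0,71.5,0],[1,0.9,0,71.5,0],[1,0.9,0,71.5,0]]' 25; python3 -m handwheel '[[1,0,0,-15,0],[1,0,0,-60,0],[1,0,0,-110,0],[1,0,0,-125,0],[1,0,0,-125,0],[1,0,0,-125,0]]'; python3 look.py w18; python3 end.py 6.8 | sed 1d;  python3 - <<'E'
from h import *
go(*slot(0,37),.12,80.25)
# seam of A/B from w16
E
```

```text
t: 30.5
position: [0.6212, -0.1579, 0.0094]
tool_rot: [0.063, 0.998, -0.0, 0.0]
wrist_force: [-1.7, 1.7, 7.0]
finger_gap: 0.0156
t: 31.25
position: [0.6201, -0.1575, 0.1324]
tool_rot: [0.063, 0.998, 0.0, -0.001]
wrist_force: [-0.6, -0.8, -1.9]
finger_gap: 0.0155
t 31.3 pos [ 0.6201 -0.1576  0.1323] q7 1.88 F [ 0. -0. -1.] gap 0.0161 shift [-0.   0.  -0.1] turn None
155 as top edge [60.2  0.6] as bottom edge [58.2  0.6]
158 as top edge [58.4  0.6] as bottom edge [56.2  0.6]
161 as top edge [56.6  0.6] as bottom edge [54.2  0.6]
164 as top edge [54.7  0.6] as bottom edge [52.2  0.6]
167 as top edge [52.9  0.6] as bottom edge [50.1  0.6]
170 as top edge [51.   0.6] as bottom edge [48.1  0.6]
173 as top edge [49.1  0.6] as bottom edge [46.   0.6]
t 31.3 pos [ 0.6201 -0.1576  0.1323] q7 1.88 F [ 0. -0. -1.] gap 0.0161 shift [112.3 287.7  12.5] turn 2.5287936112008254
```

View pics/e.png

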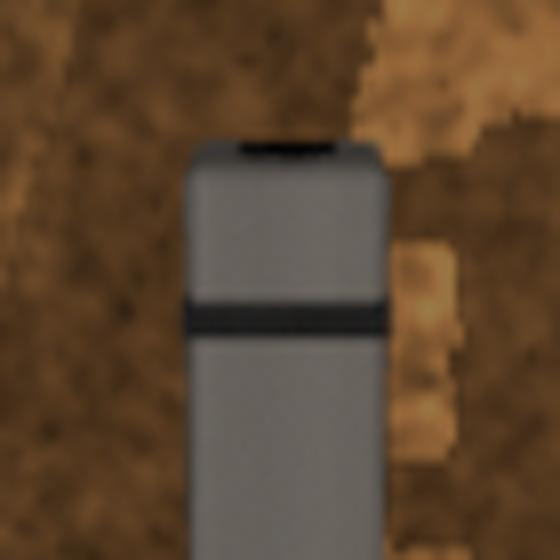

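View pics/w18.png

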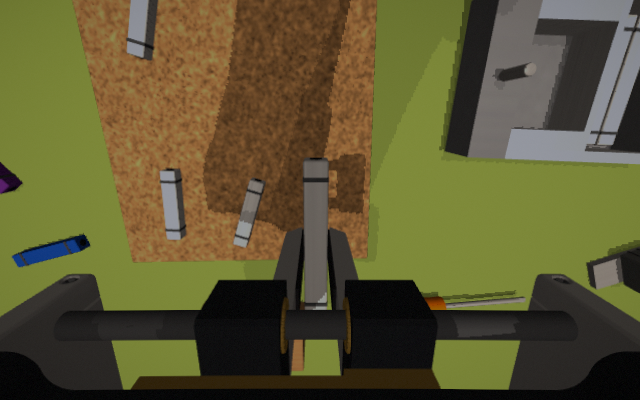

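```bash
python3 - <<'E'
from h import *
uv=RS.T@(np.array([.5418,.1338])-CS)*1000; print(uv)
go(*slot(-.5,uv[1]+8.7),.12,80.25)
E
```

```text
[-1.54025596 28.45008983]
t 31.3 pos [ 0.6201 -0.1576  0.1323] q7 1.88 F [ 0. -0. -1.] gap 0.0161 shift [112.8 287.9  12.5] turn 2.5287936112008254
```

```bash
python3 -m handwheel '[[1,10,25,0,0.5],[1,26,65,0,1],[1,44,112,0,2],[1,62,159,0,2.5],[1,80,206,0,2.5],[1,96,247,0,2.5],[1,107,274,0,2.5],[1,112.8,288,8,2.5],[1,112.8,288,14,2.5],[1,112.8,288,14,2.5]]';  python3 -m handwheel '[[1,0,0,0,0],[1,0,0,0,0],[1,0,0,0,0]]'; python3 look.py w19; python3 - <<'E'
from h import *
go(*slot(-.5,37.15),.0305,80.25)
E
```

```text
t: 32.55
position: [0.5451, 0.1404, 0.1189]
tool_rot: [0.086, 0.996, -0.001, -0.001]
wrist_force: [1.0, -0.4, -1.2]
finger_gap: 0.0161
t: 32.92
position: [0.5453, 0.1418, 0.1199]
tool_rot: [0.085, 0.996, 0.0, 0.0]
wrist_force: [-0.5, -0.1, 0.1]
finger_gap: 0.0156
t 32.98 pos [0.5452 0.1419 0.1199] q7 1.3 F [ 0.9 -0.4 -1.1] gap 0.0159 shift [-0.1 -0.1 -0. ] turn None
t 32.98 pos [0.5452 0.1419 0.1199] q7 1.3 F [ 0.9 -0.4 -1.1] gap 0.0159 shift [ 1.   0.1 89.4] turn 0.010282550878685015
```

View pics/w19.png

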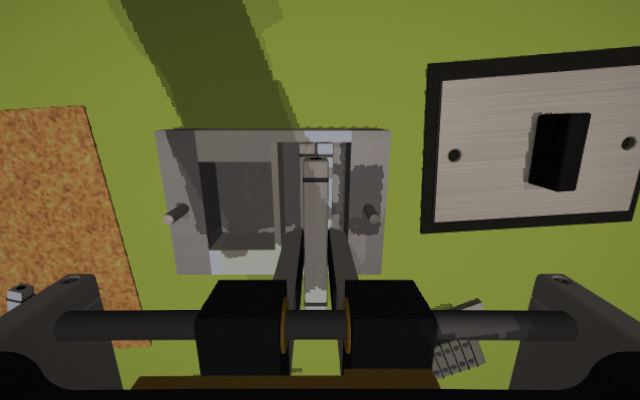

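```bash
python3 -m handwheel '[[1,1,0,20,0],[1,1,0,45,0],[1,1,0,65,0],[1,1,0,78,0],[1,1,0,86,0],[1,1,0,89,0],[1,1,0,89.5,0],[1,1,0,89.5,0]]'; python3 -m handwheel '[[0.62,0,0,0,0],[0.58,0,0,0,0],[0.5,0,0,0,0],[0.5,0,0,0,0]]'; python3 -m handwheel '[[0.5,0,0,-10,0],[0.5,0,0,-40,0],[0.5,0,0,-90,0],[0.5,0,0,-135,0],[0.5,0,0,-145,0],[0.5,0,0,-145,0]]'; python3 look.py w20; python3 - <<'E'
from h import *
go(.6303,-.2350,.08,90-25.3)
E
```

```text
t: 33.98
position: [0.5444, 0.1423, 0.0307]
tool_rot: [0.085, 0.996, 0.0, 0.0]
wrist_force: [-0.4, -0.3, -0.7]
finger_gap: 0.0154
t: 34.48
position: [0.5442, 0.1423, 0.0303]
tool_rot: [0.085, 0.996, -0.0, 0.0]
wrist_force: [0.4, 0.0, -0.2]
finger_gap: 0.0235
t: 35.22
position: [0.5442, 0.1424, 0.1758]
tool_rot: [0.085, 0.996, 0.0, 0.0]
wrist_force: [-0.8, 0.6, -0.5]
finger_gap: 0.0237
t 35.27 pos [0.5438 0.1422 0.1748] q7 1.26 F [ 0.2  0.5 -0.9] gap 0.0236 shift [-0.4  0.3 -1. ] turn None
t 35.27 pos [0.5438 0.1422 0.1748] q7 1.26 F [ 0.2  0.5 -0.9] gap 0.0236 shift [-149.  -357.1   94.8] turn 15.576762889198875
```

View pics/w20.png

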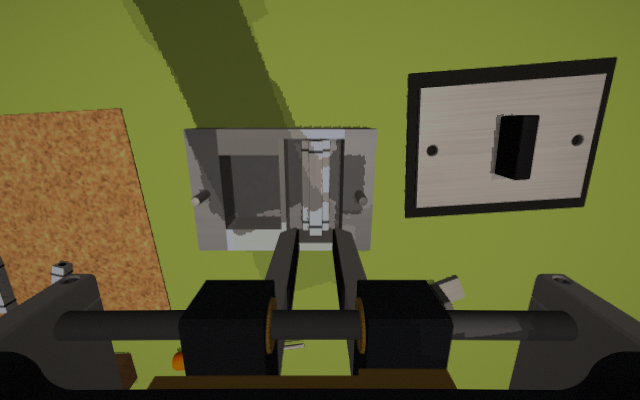

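```bash
python3 -m handwheel '[[0.3,-10,-20,0,2],[0.1,-28,-60,0,5],[-0.1,-48,-112,0,8],[-0.1,-69,-165,0,11],[-0.1,-91,-218,0,13],[-0.1,-112,-268,0,15.6],[-0.1,-130,-312,10,15.6],[-0.1,-144,-345,40,15.6],[-0.1,-149,-357,80,15.6],[-0.1,-149,-357,95,15.6]]'; python3 -m handwheel '[[-0.1,0,0,0,0],[-0.1,0,0,0,0],[-0.1,0,0,0,0]]'; python3 look.py w21; python3 - <<'E'
from h import *
c=np.load('/tmp/w.npy',allow_pickle=True).item(); rods(c)
go(.6303,-.2350,.0055,90-25.3)
E
```

```text
t: 36.52
position: [0.6284, -0.2368, 0.0771]
tool_rot: [0.221, 0.975, -0.001, -0.002]
wrist_force: [-0.4, -0.5, -0.0]
finger_gap: 0.0516
t: 36.9
position: [0.6314, -0.2344, 0.0817]
tool_rot: [0.219, 0.976, 0.0, 0.001]
wrist_force: [0.4, -0.4, 0.3]
finger_gap: 0.0518
t 36.95 pos [ 0.6313 -0.2345  0.0815] q7 1.74 F [-0.9  0.5  0.4] gap 0.0516 shift [-0.1  0.1 -0.2] turn None
[130.  32.] 1387 [ 441.5 -301.3] len 44.1 w 16.4 ang -23.04
[314. 209.] 1377 [ 631.5 -235.3] len 78.5 w 15.2 ang -25.52
[224. 226.] 1309 [ 610.8 -317.5] len 80.8 w 16.1 ang -10.35
t 36.95 pos [ 0.6313 -0.2345  0.0815] q7 1.74 F [-0.9  0.5  0.4] gap 0.0516 shift [ 0.8 -0.9 76. ] turn 0.010221146610589926
```

View pics/w21.png

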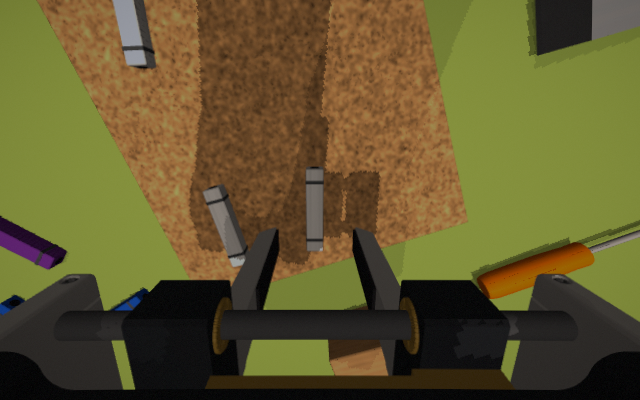

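```bash
python3 -m handwheel '[[-0.1,0,-0.6,25,0],[-0.1,0,-0.6,55,0],[-0.1,0,-0.6,73,0],[0.2,0,-0.6,75.5,0],[0.6,0,-0.6,75.5,0],[0.7,0,-0.6,75.5,0],[0.8,0,-0.6,75.5,0],[0.9,0,-0.6,75.5,0],[1,0,-0.6,75.5,0],[1,0,-0.6,75.5,0]]' 25; python3 -m handwheel '[[1,0,0,-15,0],[1,0,0,-60,0],[1,0,0,-110,0],[1,0,0,-125,0],[1,0,0,-125,0],[1,0,0,-125,0]]'; python3 look.py w22; python3 - <<'E'
from h import *
c=np.load('/tmp/w.npy',allow_pickle=True).item(); save('e',c['img'],6,(270,150,360,240))
R=Ro.from_quat(c['s']['tool_rot']).as_matrix(); p=c['s']['position']
for y in (175,178,181,184,187,190): print(y,(R.T@(p2w(c,[(316,y)],p[2]+.0135)[0]-p)*1000).round(1))
go(*slot(0,-44),.10,80.25)
E
```

```text
t: 38.2
position: [0.6308, -0.2355, 0.0055]
tool_rot: [0.219, 0.976, -0.0, 0.0]
wrist_force: [-0.8, 0.4, 5.7]
finger_gap: 0.0156
t: 38.95
position: [0.6298, -0.235, 0.1285]
tool_rot: [0.219, 0.976, 0.0, -0.001]
wrist_force: [-0.2, -0.6, -0.9]
finger_gap: 0.0158
t 39.0 pos [ 0.6298 -0.235   0.1283] q7 1.72 F [ 1.2 -0.1 -0.2] gap 0.0161 shift [-0.1  0.  -0.2] turn None
175 [ 48.8   0.6 -13.4]
178 [ 46.9   0.6 -13.4]
181 [ 45.1   0.6 -13.4]
184 [ 43.2   0.6 -13.4]
187 [ 41.3   0.6 -13.4]
190 [ 39.4   0.6 -13.4]
t 39.0 pos [ 0.6298 -0.235   0.1283] q7 1.72 F [ 1.2 -0.1 -0.2] gap 0.0161 shift [216.3 226.3  28.7] turn -15.573942723366613
```

View pics/e.png

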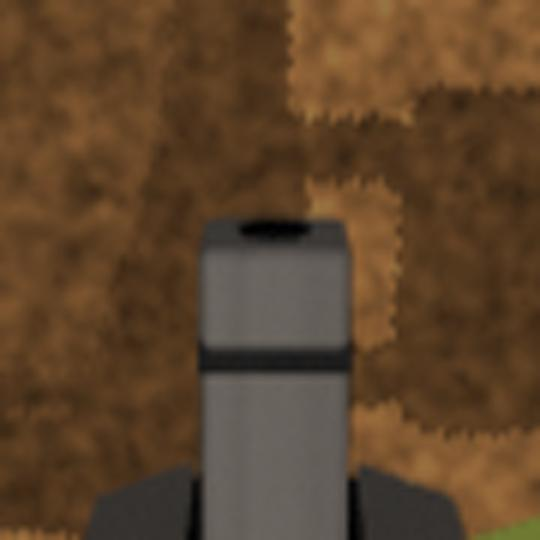

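View pics/w22.png

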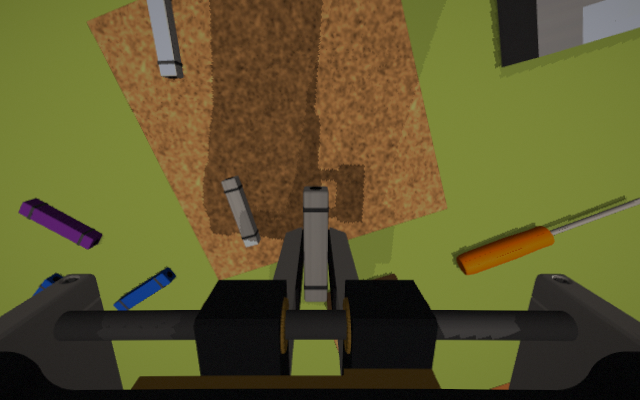

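```bash
python3 - <<'E'
from h import *
go(*slot(-1,-44),.10,80.25)
E
python3 -m handwheel '[[1,15,16,0,-1],[1,45,47,0,-4],[1,78,82,0,-7],[1,112,117,0,-10],[1,146,153,0,-13],[1,178,186,0,-15.6],[1,202,212,0,-15.6],[1,214,223,10,-15.6],[1,217,226,28,-15.6],[1,217.3,226.2,28,-15.6]]';  python3 -m handwheel '[[1,0,0,0,0],[1,0,0,0,0],[1,0,0,0,0]]'; python3 look.py w23; python3 - <<'E'
from h import *
go(*slot(-1,-44),.0092,80.25)
E
```

```text
t 39.0 pos [ 0.6298 -0.235   0.1283] q7 1.72 F [ 1.2 -0.1 -0.2] gap 0.0161 shift [217.2 226.1  28.7] turn -15.573942723366613
t: 40.25
position: [0.5299, 0.0608, 0.0998]
tool_rot: [0.085, 0.996, -0.001, -0.001]
wrist_force: [-0.4, -0.2, -0.5]
finger_gap: 0.0158
t: 40.62
position: [0.531, 0.0617, 0.1021]
tool_rot: [0.085, 0.996, 0.0, 0.0]
wrist_force: [-0.5, -0.3, -0.6]
finger_gap: 0.0151
t 40.67 pos [0.531  0.0619 0.102 ] q7 1.46 F [-0.2 -0.2 -0.2] gap 0.016 shift [-0.1 -0.1 -0. ] turn None
t 40.67 pos [0.531  0.0619 0.102 ] q7 1.46 F [-0.2 -0.2 -0.2] gap 0.016 shift [ 1.   0.3 92.8] turn 0.006368393686472018
```

View pics/w23.png

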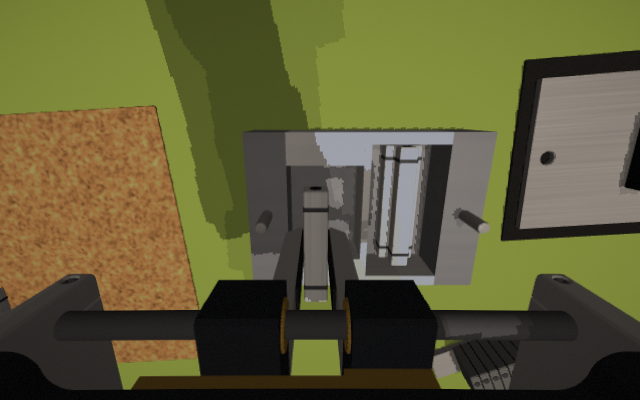

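```bash
python3 -m handwheel '[[1,1,0.2,20,0],[1,1,0.2,42,0],[1,1,0.2,57,0],[1,1,0.2,70,0],[1,1,0.2,82,0],[1,1,0.2,89,0],[1,1,0.2,92,0],[1,1,0.2,92,0]]'; python3 -m handwheel '[[0.62,0,0,0,0],[0.58,0,0,0,0],[0.54,0,0,0,0],[0.54,0,0,0,0]]'; python3 -m handwheel '[[0.54,0,0,-15,0],[0.54,0,0,-50,0],[0.54,0,0,-100,0],[0.54,0,0,-150,0],[0.54,0,0,-160,0],[0.54,0,0,-160,0]]'; python3 look.py w24; python3 - <<'E'
from h import *
go(.6111,-.318,.08,90-10.2)
E
```

```text
t: 41.68
position: [0.5299, 0.0624, 0.0098]
tool_rot: [0.085, 0.996, -0.0, 0.0]
wrist_force: [0.1, -0.3, 0.1]
finger_gap: 0.016
t: 42.18
position: [0.5299, 0.0624, 0.0099]
tool_rot: [0.085, 0.996, -0.0, 0.0]
wrist_force: [0.1, -0.2, 0.4]
finger_gap: 0.0216
t: 42.92
position: [0.5299, 0.0626, 0.1704]
tool_rot: [0.085, 0.996, 0.0, 0.001]
wrist_force: [-1.0, 0.3, -0.5]
finger_gap: 0.0217
t 42.98 pos [0.5295 0.0625 0.1694] q7 1.41 F [-1.2 -1.5  0.4] gap 0.0216 shift [-0.4  0.2 -1. ] turn None
t 42.98 pos [0.5295 0.0625 0.1694] q7 1.41 F [-1.2 -1.5  0.4] gap 0.0216 shift [-144.7 -361.3   89.4] turn 0.484224553941516
```

View pics/w24.png

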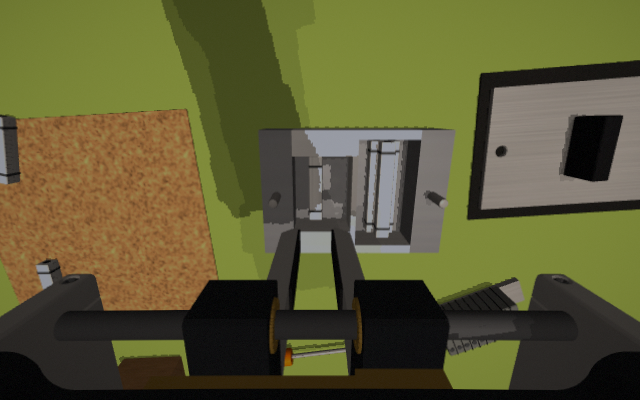

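Rod lies on the short compartment's floor at about (315, 190). Next: the short rod at the right rear of the cork mat.

```bash
python3 -m handwheel '[[0.3,-8,-20,0,0],[0.1,-24,-60,0,0],[-0.1,-45,-112,0,0.5],[-0.1,-66,-165,0,0.5],[-0.1,-87,-218,0,0.5],[-0.1,-107,-268,0,0.5],[-0.1,-125,-312,10,0.5],[-0.1,-139,-347,40,0.5],[-0.1,-144.7,-361.3,80,0.5],[-0.1,-144.7,-361.3,90,0.5]]'; python3 -m handwheel '[[-0.1,0,0,0,0],[-0.1,0,0,0,0],[-0.1,0,0,0,0]]'; python3 look.py w25; python3 - <<'E'
from h import *
c=np.load('/tmp/w.npy',allow_pickle=True).item(); rods(c)
go(.6111,-.318,.0105,90-10.2)
E
```

```text
t: 44.22
position: [0.609, -0.3186, 0.0757]
tool_rot: [0.09, 0.996, 0.0, -0.003]
wrist_force: [-0.2, 1.9, 0.4]
finger_gap: 0.0517
t: 44.6
position: [0.6121, -0.3177, 0.0811]
tool_rot: [0.089, 0.996, -0.0, 0.001]
wrist_force: [0.1, -1.3, 0.4]
finger_gap: 0.0517
t 44.65 pos [ 0.612  -0.3178  0.0809] q7 2.13 F [-0.2  0.2 -0.1] gap 0.0514 shift [-0.1  0.1 -0.2] turn None
[292.  12.] 518 [ 453.  -306.9] len 17.7 w 15.8 ang -22.45
[314. 207.] 1413 [ 610.2 -317.9] len 80.7 w 15.6 ang -9.69
t 44.65 pos [ 0.612  -0.3178  0.0809] q7 2.13 F [-0.2  0.2 -0.1] gap 0.0514 shift [ 1.  -0.4 70.4] turn 0.015092598069756491
```

View pics/w25.png

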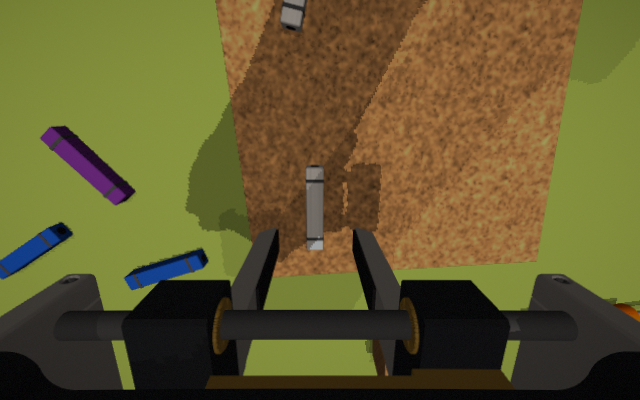

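```bash
python3 -m handwheel '[[-0.1,1.3,-0.3,25,0],[-0.1,1.3,-0.3,55,0],[-0.1,1.3,-0.3,69,0],[0.2,1.3,-0.3,70.5,0],[0.6,1.3,-0.3,70.5,0],[0.7,1.3,-0.3,70.5,0],[0.8,1.3,-0.3,70.5,0],[0.9,1.3,-0.3,70.5,0],[1,1.3,-0.3,70.5,0],[1,1.3,-0.3,70.5,0]]' 25; python3 -m handwheel '[[1,0,0,-15,0],[1,0,0,-60,0],[1,0,0,-110,0],[1,0,0,-125,0],[1,0,0,-125,0],[1,0,0,-125,0]]'; python3 look.py w26; python3 - <<'E'
from h import *
c=np.load('/tmp/w.npy',allow_pickle=True).item(); save('e',c['img'],6,(270,150,360,240))
R=Ro.from_quat(c['s']['tool_rot']).as_matrix(); p=c['s']['position']
for y in (184,187,190,193): print(y,(R.T@(p2w(c,[(316,y)],p[2]+.0085)[0]-p)*1000).round(1))
go(*slot(-1,-25),.11,80.25)
E
```

```text
t: 45.9
position: [0.6104, -0.3183, 0.0099]
tool_rot: [0.089, 0.996, -0.0, 0.0]
wrist_force: [-1.5, 0.0, 6.3]
finger_gap: 0.0158
t: 46.65
position: [0.6095, -0.3177, 0.133]
tool_rot: [0.089, 0.996, 0.0, -0.001]
wrist_force: [-0.2, -0.2, -0.8]
finger_gap: 0.0156
t 46.7 pos [ 0.6095 -0.3178  0.1328] q7 2.1 F [ 0.  -0.4 -0.6] gap 0.0159 shift [-0.   0.1 -0.2] turn None
184 [42.   0.6 -8.4]
187 [40.   0.6 -8.4]
190 [38.1  0.6 -8.4]
193 [36.1  0.6 -8.4]
t 46.7 pos [ 0.6095 -0.3178  0.1328] q7 2.1 F [ 0.  -0.4 -0.6] gap 0.0159 shift [145.7 378.9  23.3] turn -0.47581881552297034
```

View pics/e.png

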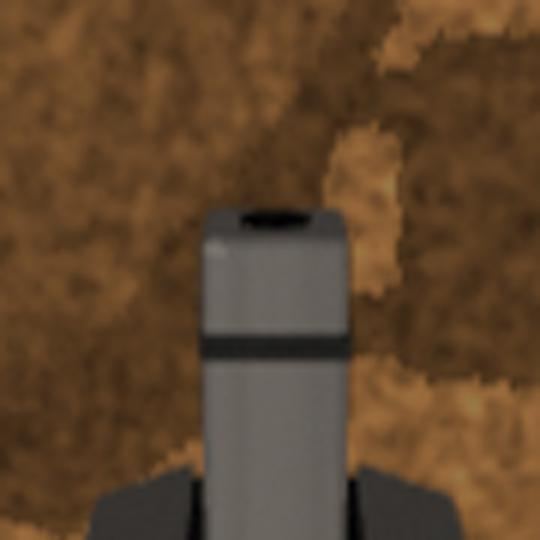

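View pics/w26.png

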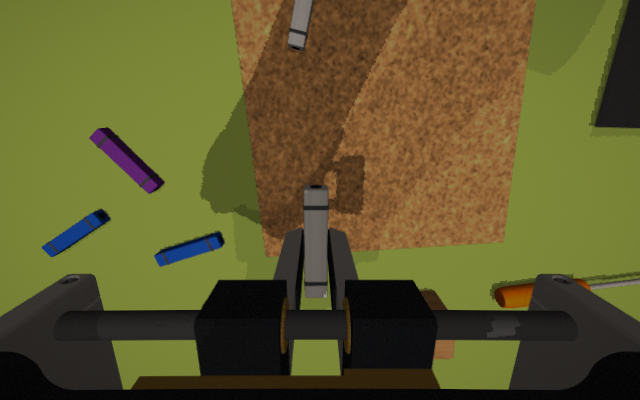

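```bash
python3 -m handwheel '[[1,8,20,0,0],[1,23,60,0,0],[1,42,110,0,-0.5],[1,62,162,0,-0.5],[1,82,214,0,-0.5],[1,102,266,0,-0.5],[1,121,315,0,-0.5],[1,136,353,0,-0.5],[1,145,374,10,-0.5],[1,146,379,23,-0.5]]';  python3 -m handwheel '[[1,0,0,0,0],[1,0,0,0,0],[1,0,0,0,0]]'; python3 look.py w27; python3 - <<'E'
from h import *
print(RS.T@(np.array([.5299,.0624])-CS)*1000)
go(*slot(-1.2,-25),.0245,80.25)
E
```

```text
t: 47.95
position: [0.5331, 0.0821, 0.1102]
tool_rot: [0.084, 0.996, -0.0, -0.0]
wrist_force: [0.1, 0.4, -0.7]
finger_gap: 0.0156
t: 48.32
position: [0.534, 0.0798, 0.1115]
tool_rot: [0.085, 0.996, -0.0, 0.0]
wrist_force: [-0.2, 0.2, -0.7]
finger_gap: 0.0155
t 48.38 pos [0.534  0.08   0.1115] q7 1.44 F [-0.1  0.3 -1.1] gap 0.0157 shift [-0.1 -0.2  0. ] turn None
[ -1.17681849 -43.93387188]
t 48.38 pos [0.534  0.08   0.1115] q7 1.44 F [-0.1  0.3 -1.1] gap 0.0157 shift [ 1.1  0.9 87. ] turn -0.034384199351578104
```

View pics/w27.png

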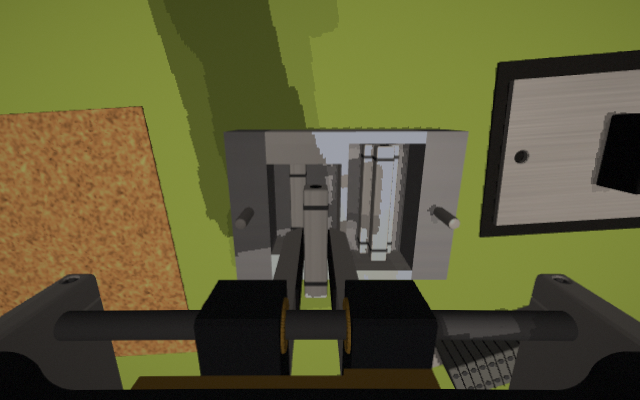

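```bash
python3 -m handwheel '[[1,1,0.6,20,0],[1,1,0.6,45,0],[1,1,0.6,62,0],[1,1,0.6,75,0],[1,1,0.6,84,0],[1,1,0.6,87,0],[1,1,0.6,87,0]]'; python3 -m handwheel '[[1,0,-1.5,0,0],[1,0,-3,0,0],[1,0,-4.5,0,0],[1,0,-4.5,0,0],[1,0,-3,0,0],[1,0,-3,0,0]]'; python3 look.py w28
```

```text
t: 49.25
position: [0.5329, 0.0815, 0.0244]
tool_rot: [0.085, 0.996, -0.0, 0.0]
wrist_force: [0.6, 0.6, 0.4]
finger_gap: 0.0158
t: 50.0
position: [0.5323, 0.0787, 0.0242]
tool_rot: [0.085, 0.996, -0.0, -0.0]
wrist_force: [0.2, 0.3, 0.4]
finger_gap: 0.0156
t 50.05 pos [0.5323 0.0786 0.0242] q7 1.52 F [-0.4  0.7  0.2] gap 0.0158 shift [0.  0.1 0. ] turn None
```

View pics/w28.png

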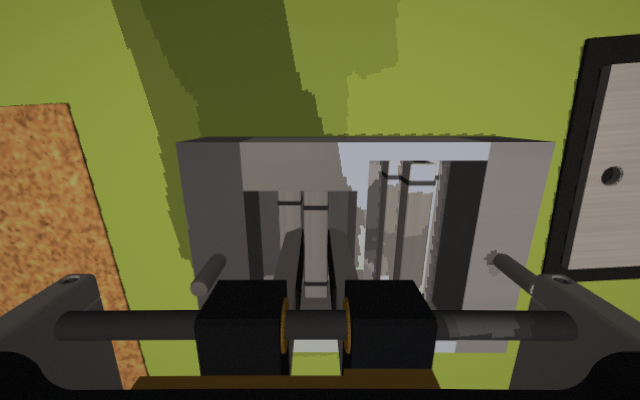

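```bash
python3 -m handwheel '[[0.5,0,0,0,0],[0.5,0,0,0,0],[0.5,0,0,0,0]]';  python3 -m handwheel '[[0.5,0,0,-15,0],[0.5,0,0,-50,0],[0.5,0,0,-100,0],[0.5,0,0,-140,0],[0.5,0,0,-150,0],[0.5,0,0,-150,0]]'; python3 look.py w29; python3 - <<'E'
from h import *
print(RS.T@(np.array([.5323,.0786])-CS)*1000)
go(.4614,-.3123,.08,90-22.9)
E
```

```text
t: 50.42
position: [0.5323, 0.0785, 0.0243]
tool_rot: [0.085, 0.996, -0.0, 0.0]
wrist_force: [-1.6, -0.0, -0.2]
finger_gap: 0.0237
t: 51.18
position: [0.5324, 0.0786, 0.1749]
tool_rot: [0.085, 0.996, 0.0, 0.0]
wrist_force: [-0.1, 0.0, -0.2]
finger_gap: 0.0232
t 51.23 pos [0.532  0.0786 0.174 ] q7 1.4 F [ 0.4  1.  -0.5] gap 0.0238 shift [-0.4  0.1 -0.9] turn None
[ -1.55494591 -27.56142491]
t 51.23 pos [0.532  0.0786 0.174 ] q7 1.4 F [ 0.4  1.  -0.5] gap 0.0238 shift [   3.5 -397.2   94. ] turn 13.182957252129597
```

View pics/w29.png

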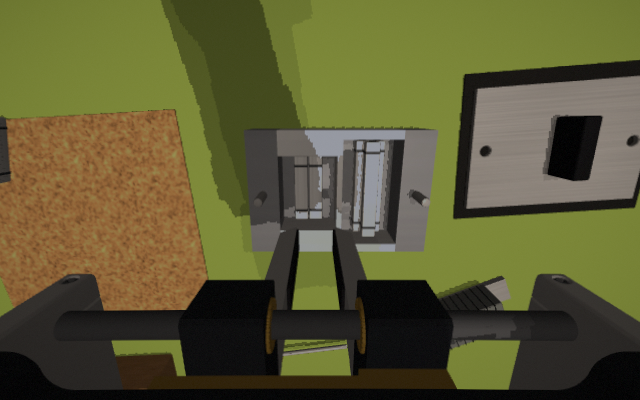

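Both short rods lie flat side by side at (308, 190). Last rod.

```bash
python3 -m handwheel '[[0.3,0,-25,0,1],[0.1,0,-70,0,4],[-0.1,1,-125,0,7],[-0.1,1,-180,0,10],[-0.1,2,-235,0,13.2],[-0.1,2,-290,0,13.2],[-0.1,3,-340,10,13.2],[-0.1,3,-378,35,13.2],[-0.1,3.5,-397,70,13.2],[-0.1,3.5,-397,94,13.2]]'; python3 -m handwheel '[[-0.1,0,0,0,0],[-0.1,0,0,0,0],[-0.1,0,0,0,0]]'; python3 look.py w30; python3 - <<'E'
from h import *
c=np.load('/tmp/w.npy',allow_pickle=True).item(); rods(c)
go(.4614,-.3123,.0095,90-22.9)
E
```

```text
t: 52.48
position: [0.459, -0.3144, 0.078]
tool_rot: [0.201, 0.98, -0.0, -0.001]
wrist_force: [0.4, 0.2, 0.7]
finger_gap: 0.0515
t: 52.85
position: [0.4622, -0.3123, 0.0812]
tool_rot: [0.199, 0.98, -0.0, 0.001]
wrist_force: [0.5, 0.7, -0.2]
finger_gap: 0.0514
t 52.9 pos [ 0.4622 -0.3122  0.0812] q7 2.09 F [-0.7  0.6 -0.4] gap 0.0516 shift [ 0.  -0.1 -0.1] turn None
[317. 162.] 1633 [ 423.8 -294.5] len 78.9 w 15.5 ang -23.08
t 52.9 pos [ 0.4622 -0.3122  0.0812] q7 2.09 F [-0.7  0.6 -0.4] gap 0.0516 shift [ 0.8 -0.4 71.7] turn -0.0016386760763538177
```

View pics/w30.png

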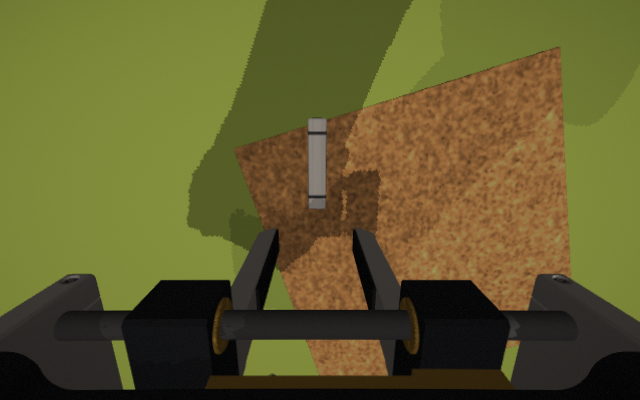

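```bash
python3 - <<'E'
from h import *
go(.4238,-.2945,.08,90-23)
E
python3 -m handwheel '[[-0.1,15,0,0,0],[-0.1,35,0.3,0,0],[-0.1,41.5,0.3,0,0],[-0.1,41.5,0.3,0,0],[-0.1,41.5,0.3,0,0]]'; python3 look.py w31; python3 - <<'E'
from h import *
c=np.load('/tmp/w.npy',allow_pickle=True).item(); rods(c)
go(.4238,-.2945,.0095,90-23)
E
```

```text
t 52.9 pos [ 0.4622 -0.3122  0.0812] q7 2.09 F [-0.7  0.6 -0.4] gap 0.0516 shift [42.3  1.4  1.1] turn 0.0983613239236405
t: 53.52
position: [0.4242, -0.2959, 0.0804]
tool_rot: [0.199, 0.98, -0.0, 0.0]
wrist_force: [-0.8, -0.2, 0.9]
finger_gap: 0.0518
t 53.58 pos [ 0.4241 -0.2959  0.0803] q7 2.09 F [ 0.1 -0.4 -0.2] gap 0.0518 shift [-0.   0.  -0.1] turn None
[316. 207.] 1418 [ 423.3 -294.3] len 78.8 w 15.2 ang -23.20
t 53.58 pos [ 0.4241 -0.2959  0.0803] q7 2.09 F [ 0.1 -0.4 -0.2] gap 0.0518 shift [ 0.9  1.2 70.8] turn 0.08864590782589232
```

View pics/w31.png

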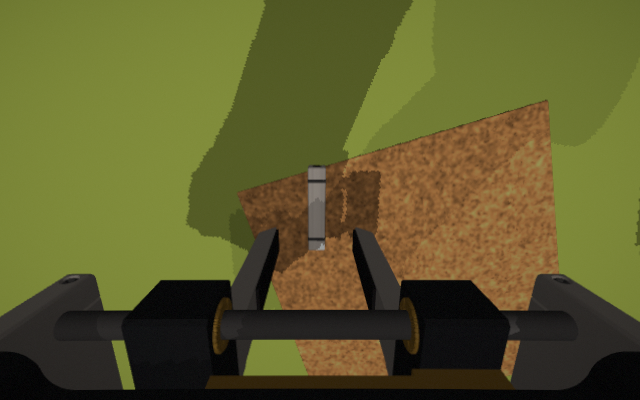

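Still flat on the mat, slightly over its edge. Grip it.

```bash
python3 -m handwheel '[[-0.1,0.8,1.1,25,0],[-0.1,0.8,1.1,55,0],[-0.1,0.8,1.1,69,0],[0.2,0.8,1.1,71,0],[0.6,0.8,1.1,71,0],[0.7,0.8,1.1,71,0],[0.8,0.8,1.1,71,0],[0.9,0.8,1.1,71,0],[1,0.8,1.1,71,0],[1,0.8,1.1,71,0]]' 25; python3 -m handwheel '[[1,0,0,-15,0],[1,0,0,-60,0],[1,0,0,-110,0],[1,0,0,-125,0],[1,0,0,-125,0],[1,0,0,-125,0]]'; python3 look.py w32; python3 - <<'E'
from h import *
c=np.load('/tmp/w.npy',allow_pickle=True).item(); save('e',c['img'],6,(270,150,360,240))
R=Ro.from_quat(c['s']['tool_rot']).as_matrix(); p=c['s']['position']
for y in (184,187,190,193): print(y,(R.T@(p2w(c,[(316,y)],p[2]+.0093)[0]-p)*1000).round(1))
go(*slot(-1,-36.2),.12,80.25)
E
```

```text
t: 54.82
position: [0.4237, -0.2945, 0.0098]
tool_rot: [0.199, 0.98, 0.0, 0.0]
wrist_force: [0.0, 1.2, 6.9]
finger_gap: 0.0158
t: 55.58
position: [0.4229, -0.2939, 0.1333]
tool_rot: [0.199, 0.98, 0.0, -0.001]
wrist_force: [-0.2, -0.3, -0.4]
finger_gap: 0.0156
t 55.62 pos [ 0.4228 -0.2941  0.1332] q7 2.03 F [-0.4 -1.  -0.6] gap 0.0154 shift [-0.1  0.1 -0.1] turn None
184 [42.2  0.6 -9.2]
187 [40.3  0.6 -9.2]
190 [38.3  0.6 -9.2]
193 [36.4  0.6 -9.2]
t 55.62 pos [ 0.4228 -0.2941  0.1332] q7 2.03 F [-0.4 -1.  -0.6] gap 0.0154 shift [ 41.8 377.6  13.2] turn -13.178882689111205
```

View pics/e.png

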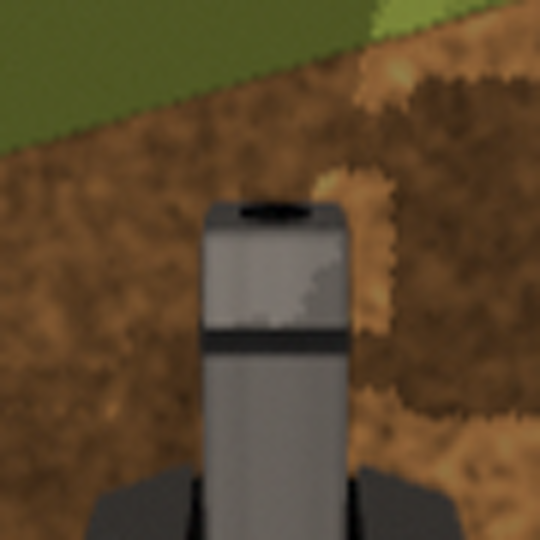

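View pics/w32.png

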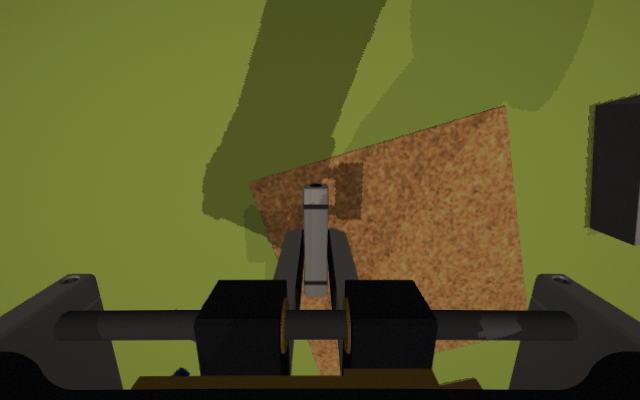

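```bash
python3 -m handwheel '[[1,2,25,0,-1],[1,7,70,0,-4],[1,13,122,0,-7],[1,19,174,0,-10],[1,25,226,0,-13.2],[1,31,278,0,-13.2],[1,36,323,0,-13.2],[1,39,355,0,-13.2],[1,41,373,8,-13.2],[1,41.5,377.5,13,-13.2]]';  python3 -m handwheel '[[1,0,0,0,0],[1,0,0,0,0],[1,0,0,0,0]]'; python3 look.py w33; python3 - <<'E'
from h import *
go(*slot(-.6,-36.3),.0300,80.25)
E
```

```text
t: 56.88
position: [0.5317, 0.0695, 0.1199]
tool_rot: [0.085, 0.996, -0.001, -0.001]
wrist_force: [-0.5, -0.5, -0.7]
finger_gap: 0.0155
t: 57.25
position: [0.5322, 0.0687, 0.1215]
tool_rot: [0.085, 0.996, 0.0, 0.0]
wrist_force: [-0.2, -0.3, -0.4]
finger_gap: 0.0157
t 57.3 pos [0.5322 0.0689 0.1215] q7 1.47 F [ 0.3 -0.4 -0.6] gap 0.016 shift [-0.  -0.2  0. ] turn None
t 57.3 pos [0.5322 0.0689 0.1215] q7 1.47 F [ 0.3 -0.4 -0.6] gap 0.016 shift [ 0.7  0.8 91.5] turn -0.01986362393782315
```

View pics/w33.png

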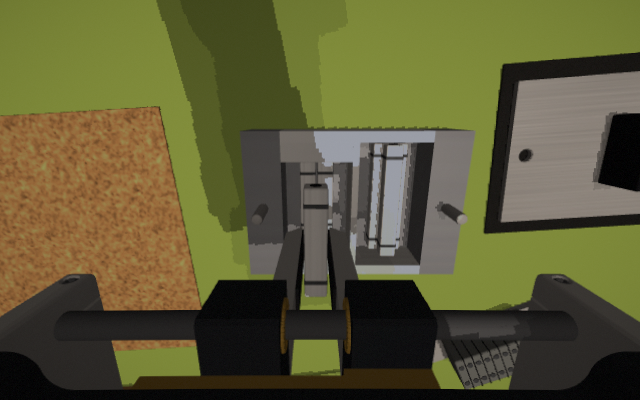

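```bash
python3 -m handwheel '[[1,0.7,0.6,20,0],[1,0.7,0.6,45,0],[1,0.7,0.6,65,0],[1,0.7,0.6,78,0],[1,0.7,0.6,86,0],[1,0.7,0.6,90.5,0],[1,0.7,0.6,91.5,0],[1,0.7,0.6,91.5,0]]'; python3 -m handwheel '[[0.62,0,0,0,0],[0.58,0,0,0,0],[0.5,0,0,0,0],[0.5,0,0,0,0]]'; python3 -m handwheel '[[0.5,0,0,-10,0],[0.5,0,0,-40,0],[0.5,0,0,-90,0],[0.5,0,0,-135,0],[0.5,0,0,-145,0],[0.5,0,0,-145,0]]'; python3 look.py w34; python3 -m handwheel '[[0.5,0,-30,0,0],[0.5,10,-80,0,0],[0.5,15,-130,0,0],[0.5,20,-180,0,0],[0.5,20,-230,0,0],[0.5,20,-270,0,0],[0.5,20,-280,0,0],[0.5,20,-280,0,0],[0.5,20,-280,0,0]]'; python3 - <<'E'
from h import *
c=cam('top'); save('t34',c['img'],2,(60,110,440,290)); save('t34z',c['img'],6,(190,185,290,260)); c=cam('side'); save('s34',c['img'],4,(220,130,380,240))
E
```

```text
t: 58.3
position: [0.5318, 0.0702, 0.0301]
tool_rot: [0.085, 0.996, 0.0, 0.0]
wrist_force: [-0.6, -0.2, -1.0]
finger_gap: 0.0157
t: 58.8
position: [0.5316, 0.0701, 0.0298]
tool_rot: [0.085, 0.996, -0.0, 0.0]
wrist_force: [-0.2, -0.7, -0.1]
finger_gap: 0.0233
t: 59.55
position: [0.5316, 0.0703, 0.1751]
tool_rot: [0.085, 0.996, 0.0, 0.0]
wrist_force: [0.1, 0.1, 0.1]
finger_gap: 0.0234
t 59.6 pos [0.5312 0.0702 0.1742] q7 1.43 F [0.1 0.  0.1] gap 0.0234 shift [-0.4  0.1 -0.9] turn None
t: 60.72
position: [0.4647, -0.2012, 0.1743]
tool_rot: [0.084, 0.996, 0.0, -0.0]
wrist_force: [0.1, 0.0, 0.5]
finger_gap: 0.0234
```

View pics/w34.png

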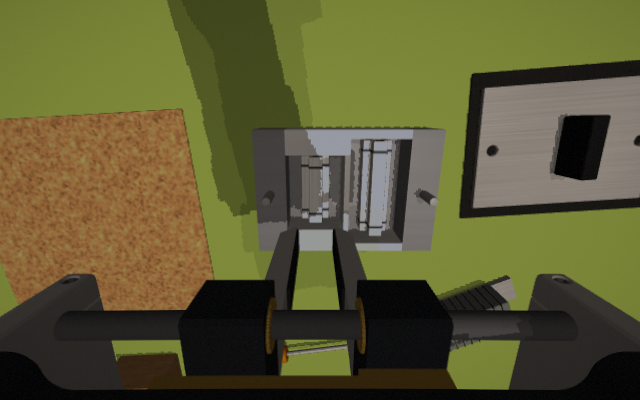

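View pics/t34.png

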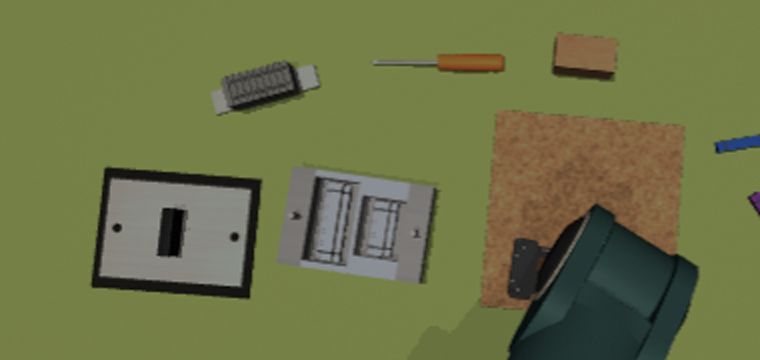

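View pics/t34z.png

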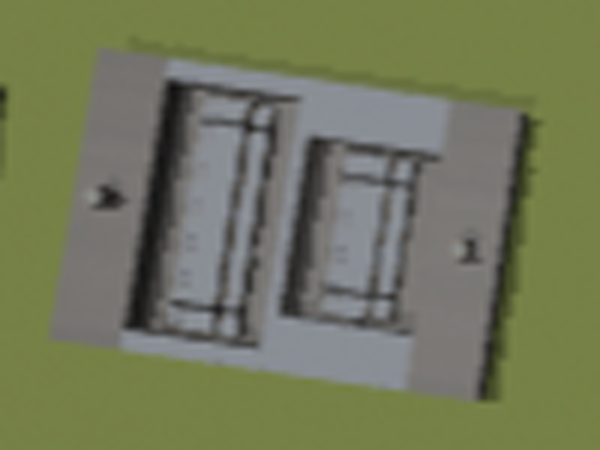

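View pics/s34.png

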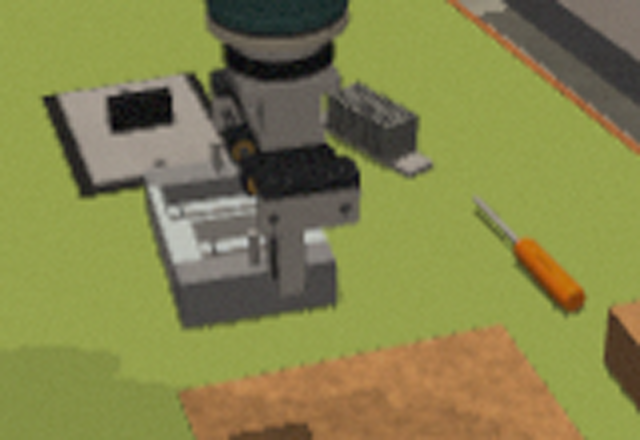

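```bash
python3 - <<'E'
from h import *
c=cam('top'); img=c['img']; W=p2w(c,np.stack(np.meshgrid(np.arange(640),np.arange(400)),-1).reshape(-1,2),.003).reshape(400,640,3)
ok=np.zeros((400,640),bool); ok[185:265,100:195]=1
hsv=cv2.cvtColor(img,cv2.COLOR_RGB2HSV); nongreen=((hsv[...,1]<90)|(hsv[...,2]<60))&ok
print('mat',rect(W[nongreen]))
W9=p2w(c,np.stack(np.meshgrid(np.arange(640),np.arange(400)),-1).reshape(-1,2),.009).reshape(400,640,3)
br=(img.min(2)>90)&ok
print('cover',rect(W9[br]))
c=cam('side'); save('s35',c['img'],4,(220,130,380,240))
E
```

```text
mat (array([534.24932861, 377.31243896]), 233.9116973876953, 179.2614288330078, 84.22041320800781)
cover (array([534.36010742, 377.22277832]), 206.4643096923828, 144.89263916015625, 84.18327331542969)
```

View pics/s35.png

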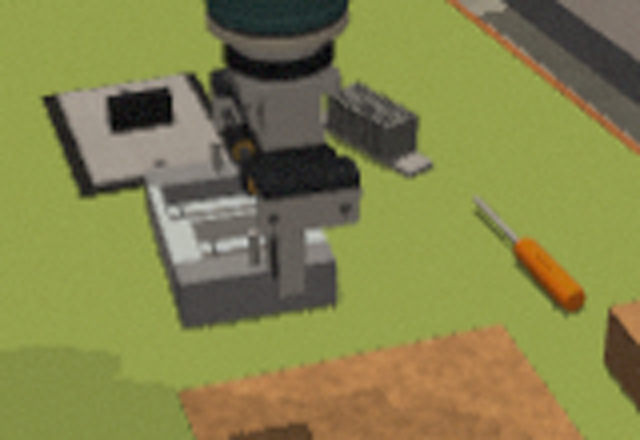

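The cover is centred and square on the mat to within about 0.2 mm and 0.1°. All six rods are in their compartments and the robot is clear.

```bash
python3 -c "
from cell import robot; print(robot.sign_off(), robot.read_state()['t'])"
```

```text
the job is handed in; nothing more can be done
the job is handed in; nothing more can be done
```

The job is done and handed in at about 61 s of robot time.

- **Cover:** I lifted it straight up off the pins and set it on the rubber mat, pressing with about 8 N at touchdown. The last top-camera check put it within about 0.2 mm and 0.1° of the mat's centre and angle.
- **Rods:** All six were present. I sorted them by the lengths measured in the images: three of about 115 mm went into the long compartment and three of about 80 mm into the short one. Every rod went down into its slot.
- **How they lie:** In each compartment two rods lie on the floor and one lies on top of them. The top of the stack is about 38 mm up by geometry, below the 48 mm rim; I did not measure its height directly. The second rod in each compartment was released about 10 mm above the floor, and the later pictures show it lying flat.
- **Knocked rod:** One short rod had been knocked about 4 cm along its length. I found it again with the wrist camera before gripping it.
- **Bystanders:** The screwdriver, terminal strip, carton and the blue and purple look-alikes were not touched.

The highest wrist force I saw was about 7 N, and no check failed. The camera estimates of the rubber mat's centre differed by 2 to 3 mm, so I averaged them before placing the cover.

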